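# Vent the earmould curing pot at its pin valve

## Task

Let the air out of the earmould curing pot: unscrew the knurled lock nut of the valve on its lid anticlockwise until it comes to its upper stop, then press the freed valve tip fully in and keep it in for about two seconds, and let it spring back, leaving the nut undone. Press gently, never with more than 12 N, because the thin pin bends, and do not knock the valve's stem or the pot or push the other things on the counter about.

Things in the scene. Friction and masses are not known exactly. Their poses are not given: they have to be found in the camera images.
- pot: The curing pot: a fixed round cast-aluminium pressure vessel, 154 mm across, lid top 98 mm above the counter, with three wing-nut clamps on the rim (tops at 113 mm), a small brass relief valve (top at 117 mm) and two black side handles (out to 93 mm from the axis). Origin: centre of its underside; z up; the valve stands on its -x side, 30 mm from its axis.
- boss (a point): Centre of the boss's top (22 mm disc on the lid, 104 mm up). The brass pin valve stands upright, centred on it, screwed in more or less deep: heights here vary together by up to 6 mm up or down from pot to pot, so feel for the tip. Above the boss: stem 11 mm thick, up to 28 mm; nut collar 12 mm wide, 28-30; knurled lock nut 14 mm wide, 30-40; steel pin 5 mm thick, its 6 mm wide tip ending at 48.
- nut (a joint): Angle of the lock nut, rad: 0 locked down on the stem, growing anticlockwise from above; starts at 0 to 0.5, upper stop at 4.4. It rises 5 mm a turn (3.5 mm at the stop, leaving 4.5 mm of tip above it). Turning takes about 0.04 N m, and it stays where left. The pin carries the nut: they go down together.
- pin (a joint): How far the pin is pressed in, m; 0 is out. It cannot move while the nut is locked; with the nut undone it goes in as far as the nut has risen (3.1 to 3.5 mm), against a spring of 2.5 N plus 1.2 N per mm (about 6.5 N fully in), and then meets a hard stop. It springs back when let go.
- ear_impression: Bystander: clear acrylic ear impression, 33 mm across and 32 mm high, lying on its flat face. Origin: centre of its underside.
- battery_tester: Bystander: blue plastic battery tester, 72 x 46 x 22 mm. Origin: centre of its underside.
- dome_holder: Bystander: tan rubber holder with eight pale dome tips, 90 x 50 x 28 mm. Origin: centre of its underside.
- tweezers_case: Bystander: flat brushed-steel tweezers case, 130 x 34 x 15 mm. Origin: centre of its underside.

How it is judged:
By the outcome, as a careful person would: the job done as asked, in the order asked, and still so for the second after the job is handed in, with the robot touching nothing.
It also fails if it takes over 72 s, if anything falls off the work surface, if the arm or the gripper's body presses on something with over 40 N, if the wrist force passes 120 N, or if a joint passes its speed limit or range.

## Robot

A 7-joint arm with a two-finger parallel gripper is mounted at the origin on the work surface. World frame = base frame: x ahead of the robot, y to its left, z up, the work surface at z = 0. Lengths are in m, angles in rad, forces in N, time in s.
With the tool pointing down it reaches from about 0.4 to 0.875 m from the base axis. Payload 19.3 kg.
Tool frame: the origin (TCP) lies at the very end of the fingers, on their centre line; the grasp point (between the pads) lies 19 mm behind it; z points along the fingers, y is the direction in which the jaws open and shut (so a half turn about z gives the same grasp; the last joint's range is limited). The gripper opens to 85 mm and grips with 20 to 120 N. Pads are 22 mm wide; open, the fingers measure 114 mm over their backs; the gripper's body (76 mm by 85 mm) begins 54 mm behind the grasp point. The pads swing forward as they close: fully open they stand 13 mm farther back than shut.
Start: joints at [1.128, 0.521, -0.036, 1.599, 0.021, 1.021, -0.113], TCP at [0.228, -0.582, 0.231] pointing down, gripper open.
Joint ranges: [-2.91, 2.91], [-0.3, 2.13], [-1.5, 1.42], [0.17, 2.43], [-1.26, 4.41], [0.16, 1.93], [-2.52, 2.52]. Speed limits (rad/s): [1.89, 1.89, 2.39, 2.39, 3.01, 3.01, 3.01].

## Interface

Orientations are given as a unit quaternion [x, y, z, w].
In Python, from workcell import bot gives the robot as it stands. The module is installed in compiled form; this text tells all that it offers.
- The arm moves only by the tool apply_moves, never from a script. Its argument "series" is a list of rows, each a list of 7 numbers: the shift along the tool's x, y, z in cm, then the turn, a rotation vector about the tool's x, y, z in degrees, then the opening, from 0 (shut) to 1 (fully open). In form: [[dx, dy, dz, rx, ry, rz, claw], ...]. A call has 1 to 20 rows; each row is the pose to reach, as a shift and turn from the pose commanded when the call began, along the tool's axes at that moment; what a row does not reach only later rows make up. A row lasts 1/12 s, in which the tool goes at most 41.7 mm and 7.16 degrees, less where a joint would pass 70% of its speed; a pose out of reach is approached as far as the arm can. A call with a gripper value outside its range is refused whole. The fingers move at their own pace and stop on an object; the grip force is fixed at half the most. Time passes only in rows, so rows that repeat a pose let the fingers close. It gives the time, the measured TCP pose, the force and the opening at its end, in the units of the state.
- bot.read_state(): the state, without advancing time (a new reading comes with each control period).
- bot.capture(name): name is "scene" or "top" or "wrist"; returns the picture (384x512x3 uint8, red, green, blue); there is no depth.
- bot.camera_info(name): a dict with "fx", "fy", "cx", "cy" (pixels), "world_to_cam" (4x4, takes a point from world to camera coordinates). Camera axes: x right, y down, z forward; pixel columns grow to the right and rows downward; lengths in m; the calibration is good to about 2 mm. A picture is of the moment at which its call begins: read the wrist's pose just before it. camera_info takes no time and is no camera call; for the wrist camera it gives the pose at the moment of the call.
- bot.finish_job(): hands the job in, once; it reports no verdict.
The state is a dict: "clock": time; "qpos": joint angles; "dq": joint speeds; "joint_torque": joint torques, N m; "ee_pos": TCP position; "ee_rot": TCP orientation; "contact_force": force on the tool from outside, world axes, zero at the start; "wrist_torque": the same for the moment, N m; "width": finger opening in m.
Only numpy, scipy, OpenCV 4.12 (cv2) and the standard library are available. Lean on these libraries where they do the work, as an engineer would, in place of code of your own. Each camera call takes 0.05 s, during which the arm holds its last target.

## Working session

There is one attempt and no reset: what is moved stays moved. The work goes in short steps, Python scripts to look and compute and a tool call to move; the robot and the scene stay as the last step left them, time stands still between calls to the robot, and variables do not carry over. Pictures are saved under pics/ and viewed, and the job is handed in when it is done.

Besides the shell and the picture viewer there is one more tool, called after "Request:" by a JSON object that holds its "name" and its "arguments". apply_moves: Moves the arm, as the interface text tells. Its arguments: {"type":"object","properties":{"series":{"type":"array","items":{"type":"array","items":{"type":"number"}}}},"required":["series"]}

```bash
mkdir -p pics
python3 - <<'E'
from workcell import bot
import cv2,json
for n in ["scene","top","wrist"]:
    im=bot.capture(n); cv2.imwrite(f"pics/{n}0.png",im[:,:,::-1])
    c=bot.camera_info(n); print(n,{k:(v.round(3).tolist() if hasattr(v,'round') and hasattr(v,'tolist') else v) for k,v in c.items()})
s=bot.read_state(); print(s)
E
```

```text
scene {'fx': 388.6182201725612, 'fy': 388.6182201725612, 'cx': 263.9772839619573, 'cy': 193.3839945271344, 'world_to_cam': [[0.342, 0.939, -0.013, -0.237], [0.546, -0.21, -0.811, -0.211], [-0.765, 0.27, -0.585, 1.231], [0.0, 0.0, 0.0, 1.0]]}
top {'fx': 452.7038381707342, 'fy': 452.7038381707342, 'cx': 257.26456489790695, 'cy': 189.8208857816901, 'world_to_cam': [[0.012, -1.0, -0.028, 0.058], [-0.984, -0.007, -0.176, 0.589], [0.176, 0.03, -0.984, 0.846], [0.0, 0.0, 0.0, 1.0]]}
wrist {'fx': 279.638998643408, 'fy': 279.638998643408, 'cx': 251.53773730203764, 'cy': 191.2080055237351, 'world_to_cam': [[0.364, -0.931, -0.001, -0.623], [-0.898, -0.352, 0.265, -0.035], [-0.247, -0.095, -0.964, 0.379], [0.0, 0.0, 0.0, 1.0]]}
{'clock': 0.15, 'qpos': array([ 1.12780439,  0.52185681, -0.03632094,  1.5998423 ,  0.02119743,
        1.02109932, -0.11280352]), 'dq': array([-0.00105996, -0.00147419, -0.00020169, -0.00023205,  0.00074927,
        0.00024564,  0.00034802]), 'joint_torque': array([ 1.35272458e-03, -9.27391648e+01,  1.98114596e+00, -3.70054507e+01,
        1.80727139e-02,  6.43876323e-03, -1.07675456e-05]), 'ee_pos': array([ 0.22752055, -0.5818629 ,  0.23088311]), 'ee_rot': array([ 9.82680598e-01,  1.85306974e-01, -1.02978252e-04, -3.97363788e-04]), 'contact_force': array([ 0.21631914,  0.91629272, -0.39454766]), 'wrist_torque': array([-0.03055152, -0.00558862,  0.01334042]), 'width': 0.08536657577150182}
```

View pics/scene0.png

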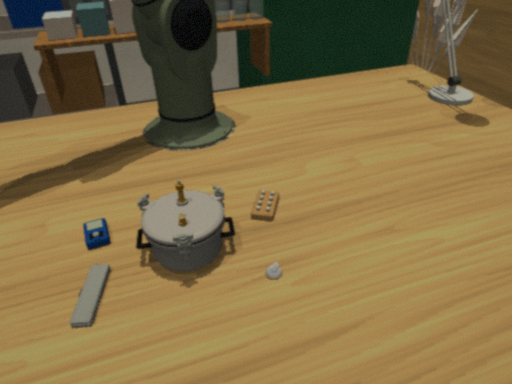

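View pics/top0.png

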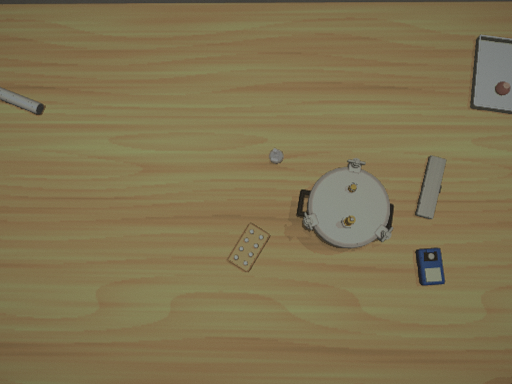

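View pics/wrist0.png

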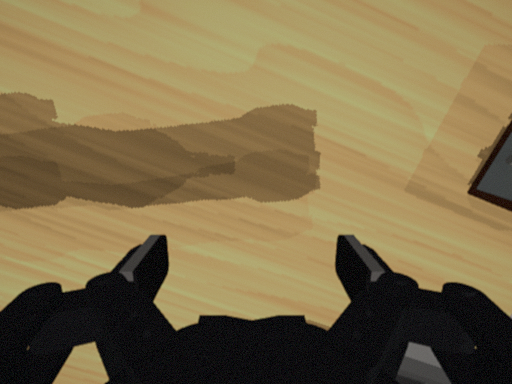

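Run:
```python
import cv2,numpy as np
a=cv2.imread("pics/scene0.png")[170:280,125:245]; b=cv2.imread("pics/top0.png")[150:260,290:400]
a=cv2.resize(a,None,fx=5,fy=5,interpolation=cv2.INTER_CUBIC)
b=cv2.resize(b,None,fx=5,fy=5,interpolation=cv2.INTER_CUBIC)
cv2.imwrite("pics/z_scene0.png",a);cv2.imwrite("pics/z_top0.png",b)
```

```text
(no output)
```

View pics/z_scene0.png

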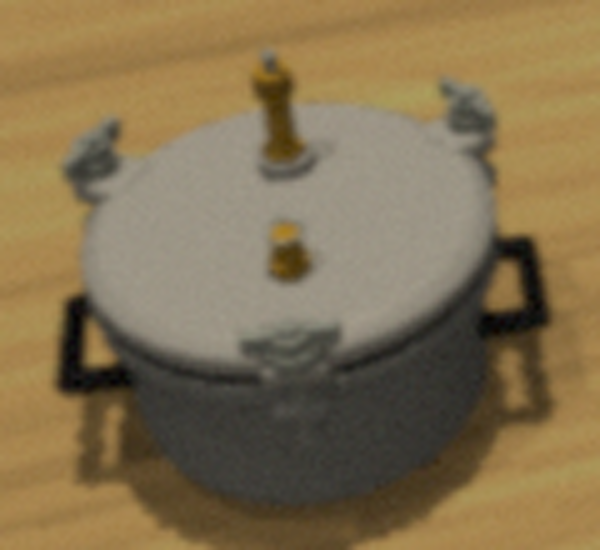

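View pics/z_top0.png

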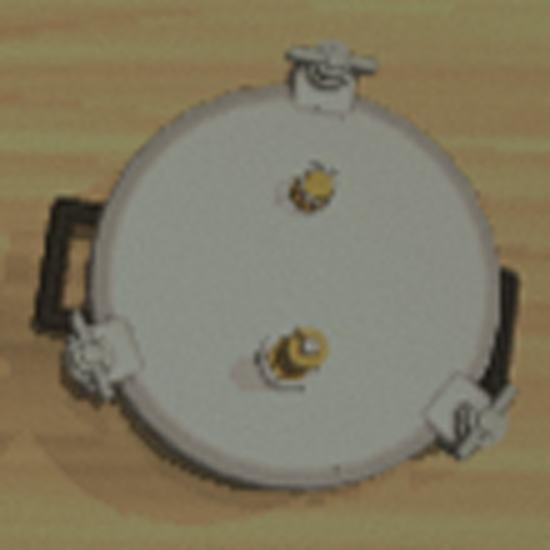

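```bash
cat > h.py <<'E'
from workcell import bot
import cv2,numpy as np
from scipy.spatial.transform import Rotation as R
def P(c):
    return np.array([[c['fx'],0,c['cx']],[0,c['fy'],c['cy']],[0,0,1]])@np.array(c['world_to_cam'])[:3]
def tri(c1,p1,c2,p2):
    X=cv2.triangulatePoints(P(c1),P(c2),np.array(p1,float).reshape(2,1),np.array(p2,float).reshape(2,1)).ravel(); return X[:3]/X[3]
def proj(c,X):
    u=P(c)@np.append(X,1); return u[:2]/u[2]
def onz(c,p,z):
    W=np.array(c['world_to_cam']);d=W[:3,:3].T@np.array([(p[0]-c['cx'])/c['fx'],(p[1]-c['cy'])/c['fy'],1]);o=-W[:3,:3].T@W[:3,3]
    return o+d*(z-o[2])/d[2]
E
python3 - <<'E'
from h import *
s,t=bot.camera_info("scene"),bot.camera_info("top")
X=tri(s,(178.4,181.7),t,(351.8,218.3));print("tip",X,proj(s,X),proj(t,X))
X=tri(s,(182.2,202.),t,(346,223.6));print("boss",X,proj(s,X),proj(t,X))
for z in (.104,.152): print(z,onz(t,(351.8,218.3),z),onz(t,(346,223.6),z),onz(s,(182.2,202),z),onz(s,(178.4,181.7),z))
print("relief",onz(t,(353.5,186.5),.117), "clamps", [onz(t,(290+u/5,150+v/5),.11)[:2].round(3) for u,v in((328,65),(95,355),(475,420))])
print("lid c",onz(t,(290+295/5,150+280/5),.098))
E
```

```text
tip [ 0.52251991 -0.10491069  0.14550575] [178.07319709 181.6939921 ] [351.54861199 218.25915537]
boss [ 0.51832395 -0.103409    0.09512574] [182.18648522 201.99984042] [345.98976912 223.59827316]
0.104 [ 0.52727778 -0.1127894   0.104     ] [ 0.5173943  -0.10195174  0.104     ] [ 0.53053304 -0.1043914   0.104     ] [ 0.45898044 -0.09914606  0.104     ]
0.152 [ 0.52169705 -0.10418169  0.152     ] [ 0.51238233 -0.09396769  0.152     ] [ 0.59651706 -0.10983715  0.152     ] [ 0.53273795 -0.10516166  0.152     ]
relief [ 0.58441724 -0.11498135  0.117     ] clamps [array([ 0.63 , -0.121]), array([ 0.521, -0.034]), array([ 0.499, -0.171])]
lid c [ 0.55095746 -0.10923508  0.098     ]
```

```bash
cat >> h.py <<'E'
def toolT(s=None):
    s=s or bot.read_state(); return R.from_quat(s['ee_rot']).as_matrix(), np.array(s['ee_pos'])
def delta(target, yaw_deg=None):
    """shift in cm along tool axes; turn (deg rotvec) to tool-down with tool x at yaw"""
    Rm,p=toolT(); d=Rm.T@(np.array(target)-p)*100
    out=d.round(3)
    if yaw_deg is not None:
        a=np.radians(yaw_deg); x=np.array([np.cos(a),np.sin(a),0]); z=np.array([0,0,-1.]); Rt=np.c_[x,np.cross(z,x),z]
        out=(out,np.degrees(R.from_matrix(Rm.T@Rt).as_rotvec()).round(2))
    return out
def st():
    s=bot.read_state(); Rm,p=toolT(s)
    print("t",round(s['clock'],2),"q",np.degrees(s['qpos']).round(1),"p",(p*1000).round(2),"yaw",np.degrees(np.arctan2(Rm[1,0],Rm[0,0])).round(2),"z",Rm[:,2].round(4),"F",s['contact_force'].round(2),"Ftool",(Rm.T@s['contact_force']).round(2),"M",s['wrist_torque'].round(3),"w",(s['width']*1000).round(2))
E
python3 - <<'E'
from h import *
st()
Rm,p=toolT();W=np.array(bot.camera_info("wrist")['world_to_cam']);Rc=W[:3,:3].T;o=-Rc@W[:3,3]
print("cam in tool",Rm.T@(o-p)); print(Rm.T@Rc)
for y in (78.7,-30,-50): print(y,delta([.521,-.104,.26],y))
E
```

```text
Traceback (most recent call last):
  File "h.py", line 25, in st
    print("t",round(s['clock'],2),"q",np.degrees(s['qpos']).round(1),"p",(p*1000).round(2),"yaw",np.degrees(np.arctan2(Rm[1,0],Rm[0,0])).round(2),"z",Rm[:,2].round(4),"F",s['contact_force'].round(2),"Ftool",(Rm.T@s['contact_force']).round(2),"M",s['wrist_torque'].round(3),"w",(s['width']*1000).round(2))
                                                                                                                                                                                                                                                                                     ^^^^^^^^^^^^^^^^^^^^^^^
AttributeError: 'float' object has no attribute 'round'
```

```bash
sed -i "s/(s\['width'\]\*1000).round(2)/round(s['width']*1000,2)/" h.py
python3 - <<'E'
from h import *
st()
Rm,p=toolT();W=np.array(bot.camera_info("wrist")['world_to_cam']);Rc=W[:3,:3].T;o=-Rc@W[:3,3]
print("cam in tool",Rm.T@(o-p)); print(Rm.T@Rc)
for y in (78.7,-30,-50): print(y,delta([.521,-.104,.26],y))
E
```

```text
t 0.15 q [64.6 29.9 -2.1 91.7  1.2 58.5 -6.5] p [ 227.52 -581.86  230.88] yaw 21.36 z [-3.e-04  7.e-04 -1.e+00] F [ 0.22  0.92 -0.39] Ftool [ 0.54 -0.77  0.4 ] M [-0.031 -0.006  0.013] w 85.37
cam in tool [ 0.06724777 -0.00131886 -0.14320754]
[[ 7.48626768e-05 -9.64310902e-01 -2.64772503e-01]
 [ 9.99999773e-01  2.49408770e-04 -6.25612305e-04]
 [ 6.69321350e-04 -2.64772396e-01  9.64310702e-01]]
78.7 (array([ 44.736, -33.818,  -2.886]), array([-4.000e-02, -2.000e-02, -5.734e+01]))
-30 (array([ 44.736, -33.818,  -2.886]), array([-4.000e-02,  2.000e-02,  5.136e+01]))
-50 (array([ 44.736, -33.818,  -2.886]), array([-4.000e-02,  3.000e-02,  7.136e+01]))
```

Request:
{"name": "apply_moves", "arguments": {"series": [[22,-17,-1.5,0,0,-28,0.4],[22,-17,-1.5,0,0,-28,0.4],[22,-17,-1.5,0,0,-28,0.4],[22,-17,-1.5,0,0,-28,0.4],[44.7,-33.8,-2.9,0,0,-57,0.4],[44.7,-33.8,-2.9,0,0,-57,0.4],[44.7,-33.8,-2.9,0,0,-57,0.4],[44.7,-33.8,-2.9,0,0,-57,0.4],[44.7,-33.8,-2.9,0,0,-57,0.4],[44.7,-33.8,-2.9,0,0,-57,0.4],[44.7,-33.8,-2.9,0,0,-57,0.4],[44.7,-33.8,-2.9,0,0,-57,0.4],[44.7,-33.8,-2.9,0,0,-57,0.4],[44.7,-33.8,-2.9,0,0,-57,0.4],[44.7,-33.8,-2.9,0,0,-57,0.4],[44.7,-33.8,-2.9,0,0,-57,0.4],[44.7,-33.8,-2.9,0,0,-57,0.4],[44.7,-33.8,-2.9,0,0,-57,0.4],[44.7,-33.8,-2.9,0,0,-57,0.4],[44.7,-33.8,-2.9,0,0,-57,0.4]]}}

```text
clock: 1.82
ee_pos: [0.5205, -0.1054, 0.2603]
ee_rot: [0.776, 0.631, -0.0, 0.0]
contact_force: [0.1, -0.1, 0.2]
width: 0.0339
```

Run:
```python
from h import *
st()
c=bot.camera_info("wrist");im=bot.capture("wrist");cv2.imwrite("pics/w1.png",im[:,:,::-1])
for z in (.104,.146,.152):print(proj(c,[.5215,-.104,z]))
```

```text
t 1.82 q [ 24.8  21.1 -25.8 102.9  10.6  58.4 -16.7] p [ 520.52 -105.35  260.33] yaw 78.28 z [-0.e+00 -2.e-04 -1.e+00] F [ 0.13 -0.07  0.15] Ftool [-0.04  0.14 -0.15] M [-0.049  0.055 -0.019] w 33.93
[252.71119572 177.66101615]
[252.86866128 187.27145291]
[252.89515801 188.88860088]
```

View pics/w1.png

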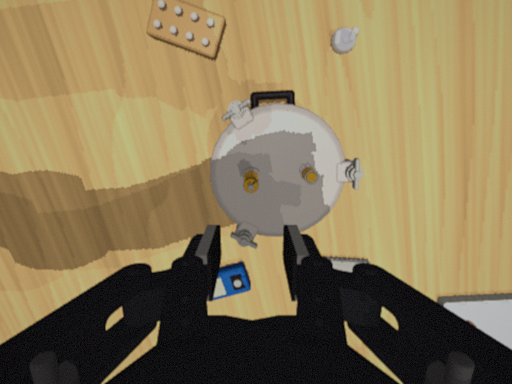

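Request:
{"name": "apply_moves", "arguments": {"series": [[0.13,0,4,0,0,7,0.4],[0.13,0,7,0,0,14,0.4],[0.13,0,8,0,0,21,0.4],[0.13,0,8,0,0,28,0.4],[0.13,0,8,0,0,35,0.4],[0.13,0,8,0,0,42,0.4],[0.13,0,8,0,0,49,0.4],[0.13,0,8,0,0,56,0.4],[0.13,0,8,0,0,60,0.4],[0.13,0,8,0,0,60,0.4],[0.13,0,8,0,0,60,0.4]]}}

```text
clock: 2.78
ee_pos: [0.5211, -0.1033, 0.1804]
ee_rot: [0.987, 0.161, 0.0, 0.0]
contact_force: [0.4, -0.1, -0.3]
width: 0.0339
```

Run:
```python
from h import *
st()
c=bot.camera_info("wrist");im=bot.capture("wrist");cv2.imwrite("pics/w2.png",im[:,:,::-1])
np.save("c2.npy",P(c))
cv2.imwrite("pics/w2z.png",cv2.resize(im[130:290,150:350,::-1],None,fx=3.6,fy=3.6,interpolation=cv2.INTER_CUBIC))
for z in (.104,.146,.152):print(proj(c,[.5215,-.104,z]))
```

```text
t 2.78 q [ 12.6  25.3 -10.3 108.4   6.   46.8 -72.4] p [ 521.06 -103.33  180.35] yaw 18.5 z [ 1.e-04 -2.e-04 -1.e+00] F [ 0.44 -0.06 -0.31] Ftool [0.4  0.2  0.31] M [-0.009 -0.038 -0.03 ] w 33.94
[254.2842798  199.07472521]
[254.84214449 217.21844527]
[254.94197685 220.46534423]
```

View pics/w2z.png

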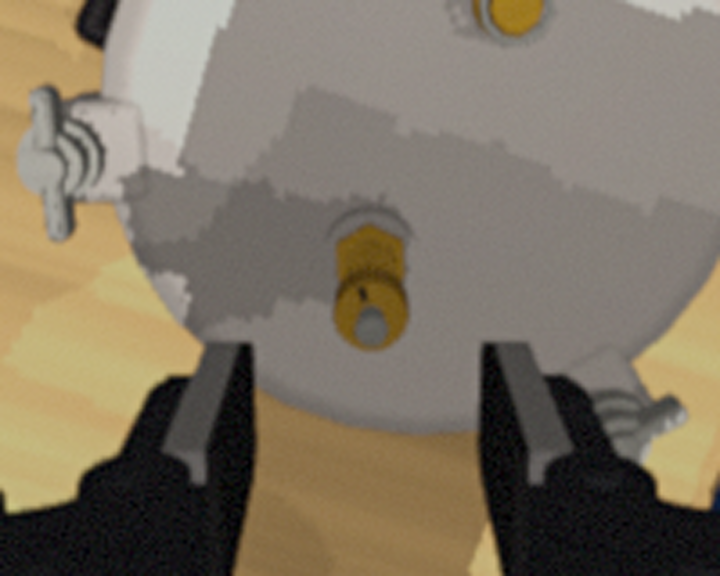

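```bash
cat >> h.py <<'E'
def look(im,name=None):
    g=cv2.cvtColor(im,cv2.COLOR_RGB2HSV).astype(int); h,s,v=g[...,0],g[...,1],g[...,2]
    # brass
    m=((h>15)&(h<32)&(s>170)&(v>60)).astype(np.uint8)
    m[:, :200]=0; m[:,310:]=0
    n,l,stt,cen=cv2.connectedComponentsWithStats(m)
    for i in range(1,n):
        if stt[i,4]>60: print("brass",stt[i],cen[i].round(2))
    # finger inner edges: sub-pixel from dark threshold, by rows
    gr=cv2.GaussianBlur(cv2.cvtColor(im,cv2.COLOR_RGB2GRAY),(3,3),0).astype(float)
    for r in (228,232,236,240,250):
        row=gr[r]; t=50
        L=next((x for x in range(251,150,-1) if row[x]<t),None); Rr=next((x for x in range(253,350) if row[x]<t),None)
        if L and Rr:
            l=L+(t-row[L])/(row[L+1]-row[L]); q=Rr-(t-row[Rr])/(row[Rr-1]-row[Rr]); print(r,round(l,2),round(q,2),"mid",round((l+q)/2,2))
E
python3 - <<'E'
from h import *
im=cv2.imread("pics/w2.png")[:,:,::-1].copy(); look(im)
g=cv2.cvtColor(im,cv2.COLOR_RGB2HSV)
print(g[208:228,240:266,1])
E
```

```text
brass [286 125  14  14 157] [292.87 131.29]
brass [244 193  19  33 411] [252.56 207.2 ]
228 219.38 283.64 mid 251.51
232 219.61 283.55 mid 251.58
236 219.91 283.43 mid 251.67
240 219.72 283.41 mid 251.57
250 220.26 282.74 mid 251.5
[[ 21  23  23  29 111 189 201 220 210 189 199 198 214 203 211 196 213 188
  204 197 195 107  35  20  20  24]
 [ 24  23  23  38 106 194 195 193 211 180 198 210 198 182 190 205 182 205
  208 208 198 108  37  23  23  25]
 [ 23  21  23  57 157 208 213 214 187 183 159 190 199 193 196 207 220 201
  187 200 208 148  63  22  23  25]
 [ 24  21  22  74 194 212 197 205 218 212 154 178 192 197 195 196 202 207
  204 198 221 198  95  28  24  24]
 [ 28  21  28  96 228 212 182 204 197 202 150 166 191 192 199 201 201 183
  196 201 212 230 121  36  20  25]
 [ 19  20  34 112 196 194 189 200 182 202 195 166 194 212 203 195 192 206
  206 211 204 215 139  48  22  25]
 [ 26  28  44 131 216 207 204 199 209 209 186 158 155 150 166 192 203 208
  202 197 212 201 167  62  25  19]
 [ 20  26  55 164 204 198 193 197 195 203 162 107  87  75  93 143 175 205
  211 201 209 198 171  71  26  
[... 612 characters left out ...]
21  14  77
  174 203 200 177  95  30  19  27]
 [ 27  19  22  51 117 176 214 207 118  24  16  13  19  19  21  16  21  89
  191 213 189 121  58  28  22  26]
 [ 22  21  19  30  60 132 189 196 145  60  21  18  16  19  14  13  41 139
  186 198 149  64  30  19  23  27]
 [ 29  23  24  23  26  69 121 169 180 121  48  24  27  17  18  29  84 166
  187 129  79  33  19  21  22  21]
 [ 26  25  27  25  18  33  61 111 158 162 117  68  55  50  54  79 141 180
  125  67  34  20  25  25  27  25]
 [ 27  22  25  25  25  21  29  46  73 114 137 130 116 109 118 123 126  93
   59  32  21  23  24  23  25  26]
 [ 23  29  27  23  22  28  24  22  27  49  74  79  82  77  74  72  61  35
   29  25  25  25  22  25  23  21]]
```

Request:
{"name": "apply_moves", "arguments": {"series": [[0,0.07,0,0,0,7,0.4],[0,0.07,0,0,0,14,0.4],[0,0.07,0,0,0,21,0.4],[0,0.07,0,0,0,28,0.4],[0,0.07,0,0,0,35,0.4],[0,0.07,0,0,0,42,0.4],[0,0.07,0,0,0,49,0.4],[0,0.07,0,0,0,56,0.4],[0,0.07,0,0,0,58,0.4],[0,0.07,0,0,0,58,0.4],[0,0.07,0,0,0,58,0.4]]}}

```text
clock: 3.75
ee_pos: [0.5213, -0.1039, 0.1803]
ee_rot: [0.941, -0.337, -0.0, -0.0]
contact_force: [-0.1, -0.4, -0.3]
width: 0.0343
```

Run:
```python
from h import *
st()
c=bot.camera_info("wrist");im=bot.capture("wrist");cv2.imwrite("pics/w3.png",im[:,:,::-1])
np.save("c3.npy",P(c));look(im)
cv2.imwrite("pics/w3z.png",cv2.resize(im[180:260,200:300,::-1],None,fx=7,fy=7,interpolation=cv2.INTER_CUBIC))
g=cv2.cvtColor(im,cv2.COLOR_RGB2HSV);print(g[206:232,238:266,1])
```

```text
t 3.75 q [   1.8   25.2    4.1  108.9   -2.4   46.  -122.2] p [ 521.29 -103.88  180.26] yaw -39.44 z [-1.e-04  0.e+00 -1.e+00] F [-0.09 -0.38 -0.29] Ftool [0.17 0.35 0.29] M [ 0.022 -0.069 -0.027] w 34.33
brass [203 125  14  15 162] [209.56 132.19]
brass [245 192  19  33 424] [253.79 206.2 ]
228 219.41 283.36 mid 251.39
232 219.54 283.24 mid 251.39
236 219.62 282.91 mid 251.27
240 219.23 283.29 mid 251.26
250 219.84 283.09 mid 251.46
[[ 18  22  21  19  23  17  60 153 220 226 198 221 212 181 191 203 214 198
  206 206 209 192 219 202 150  54  26  18]
 [ 22  23  20  23  21  17  36 122 190 187 187 213 215 195 203 206 197 202
  193 199 196 203 226 203 122  37  24  20]
 [ 22  23  19  24  28  24  38 106 213 233 198 193 198 209 205 197 196 192
  210 209 209 212 201 201 131  50  22  21]
 [ 25  28  26  26  26  26  52 128 230 201 217 202 190 193 223 199 190 199
  201 194 195 192 211 207 183  77  28  25]
 [ 20  28  19  30  17  29  77 190 207 194 194 209 205 208 215 206 213 208
  191 203 200 205 202 216 209 136  50  24]
 [ 27  24  28  30  21  22  87 207 202 198 199 205 188 206 193 201 218 201
  2
[... 1680 characters left out ...]
 22  24  23  32  20  28  26  25  21  21  23  35  60  68 102 105  94 100
   91  67  43  30  19  17  20  26  31  24]
 [ 20  23  27  24  25  25  21  30  20  23  19  24  26  29  31  35  32  34
   30  26  17  26  21  24  23  26  24  26]
 [ 23  25  19  25  31  22  28  29  24  26  24  26  21  19  14  17  21  14
   19  24  22  24  23  21  24  24  17  26]
 [ 25  21  24  23  25  28  26  30  17  28  26  24  26  28  28  27  26  22
   26  30  29  23  28  26  24  21  26  22]
 [ 26  29  28  26  28  33  21  26  23  30  26  28  28  21  24  23  19  26
   25  26  23  30  23  28  23  19  24  33]
 [ 26  23  28  30  23  28  26  21  26  24  24  25  26  26  19  28  23  26
   19  24  28  26  25  24  28  26  26  28]]
```

View pics/w3z.png

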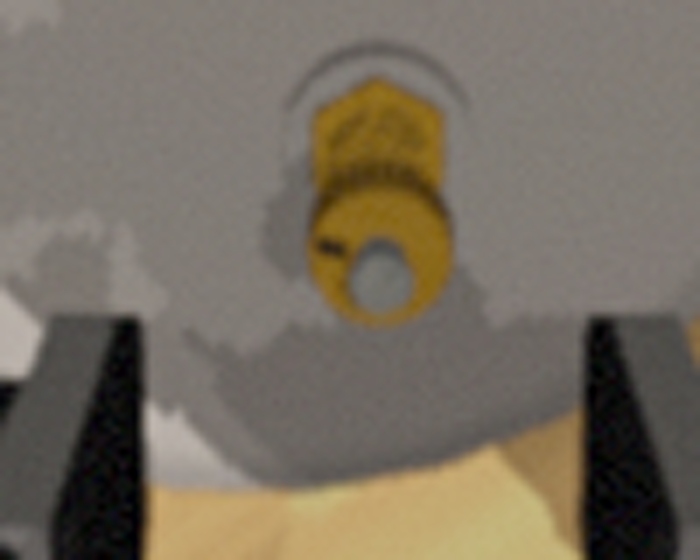

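Run:
```python
from h import *
from scipy.optimize import least_squares
def grayc(f,cx,cy,r=11):
    im=cv2.imread(f)[:,:,::-1].copy(); g=cv2.cvtColor(im,cv2.COLOR_RGB2HSV)
    b=cv2.resize(g[cy-r:cy+r+1,cx-r:cx+r+1,1].astype(np.float32),None,fx=8,fy=8,interpolation=cv2.INTER_CUBIC)
    m=(b<100).astype(np.uint8); n,l,s,c=cv2.connectedComponentsWithStats(m); k=l[m.shape[0]//2,m.shape[1]//2]
    return ((c[k]+.5)/8-.5+[cx-r,cy-r]).round(2), s[k]/8
for f,x,y in(("pics/w2.png",253,220),("pics/w3.png",254,219),("pics/w1.png",251,187)): print(f,*grayc(f,x,y))
im=cv2.imread("pics/w1.png")[:,:,::-1].copy();look(im);print(cv2.cvtColor(im,cv2.COLOR_RGB2HSV)[178:196,240:262,1])
```

```text
pics/w2.png [252.66 220.43] [  6.625   6.125   9.125  11.125 605.625]
pics/w3.png [253.93 219.22] [  6.75    6.      9.375  11.    613.125]
pics/w1.png [250.44 187.2 ] [  7.875   8.      6.25    7.125 277.   ]
brass [244 171  14  21 172] [250.53 179.83]
228 219.11 283.57 mid 251.34
232 219.19 283.5 mid 251.34
236 219.29 283.62 mid 251.45
240 219.26 283.75 mid 251.51
250 219.79 283.45 mid 251.62
[[ 24  22  18  46 154 217 228 218 186 195 225 195 212 209 211 199 218 148
   47  18  24  24]
 [ 22  18  16  40 147 189 237 197 198 209 208 203 189 201 204 178 214 158
   51  17  24  26]
 [ 24  19  18  33 126 199 197 204 208 195 204 207 207 203 188 192 243 142
   50  24  23  22]
 [ 24  24  20  23 113 221 206 198 188 213 212 196 230 191 201 164 212 124
   40  22  22  22]
 [ 22  26  20  42 137 209 206 201 208 204 195 194 198 195 161 204 221 126
   37  20  22  25]
 [ 22  22  24  57 164 216 224 199 208 167 149 157 163 181 176 213 206 157
   51  25  21  26]
 [ 24  18  21  91 181 214 206 204 171 100  53  62 105 175 217 199 209 182
   75  28  20  28]
 [ 20  22  23  98 198 223 211 196 108  27  15   8  
[... 272 characters left out ...]
6  18  11  35 144 218 200 139
   44  16  22  26]
 [ 22  22  20  27  86 175 202 162  60  23  12  14  19  64 163 210 174  86
   30  16  24  18]
 [ 26  20  18  19  54 126 187 197 126  78  49  52  86 130 198 181 114  47
   18  24  26  20]
 [ 26  26  28  22  28  64 120 169 179 143 135 137 157 179 159  93  51  26
   18  20  20  20]
 [ 26  22  24  24  22  30  57  96 128 148 154 152 141 109  71  40  22  22
   22  24  20  22]
 [ 26  26  24  24  22  24  20  30  53  73  81  78  69  43  26  18  20  22
   24  20  24  20]
 [ 18  26  24  26  24  22  22  20  25  26  28  30  26  22  20  22  24  24
   26  26  22  24]
 [ 24  26  22  22  23  26  23  22  22  18  18  22  20  24  26  24  28  22
   22  22  27  26]]
```

Run:
```python
from h import *
from scipy.optimize import least_squares
c=bot.camera_info("wrist");Rt=np.array([[0,-.96431,-.26477],[1,0,0],[0,-.26477,.96431]])
views=[((520.52,-105.35,260.33),78.28,(250.44,187.2)),((521.06,-103.33,180.35),18.5,(252.66,220.43)),((521.29,-103.88,180.26),-39.44,(253.93,219.22))]
def pr(V,co,p,yaw):
    a=np.radians(yaw);Rm=np.array([[np.cos(a),np.sin(a),0],[np.sin(a),-np.cos(a),0],[0,0,-1]])
    X=Rt.T@(Rm.T@(np.array(V)-p)-co); return np.array([c['cx']+c['fx']*X[0]/X[2],c['cy']+c['fy']*X[1]/X[2]])
def res(q,full=False):
    V=q[:3];co=np.array([67.25+q[3],-1.32+q[4],-143.2+q[5]])
    r=[pr(V,co,np.array(p),y)-o for p,y,o in views]
    X=Rt.T@(-co); fm=c['cx']+c['fx']*X[0]/X[2]-251.45
    return np.r_[np.ravel(r),fm,q[3:6]/4]
s=least_squares(res,[520,-104,150,0,0,0]);print(s.x.round(2),s.fun.round(2));J=s.jac;print(np.sqrt(np.diag(np.linalg.inv(J.T@J))).round(2)*.3)
V=s.x[:3]/1000
print(delta([V[0],V[1],.1803]))
```

```text
[ 5.1962e+02 -1.0458e+02  1.4729e+02 -2.2000e-01  1.3200e+00  0.0000e+00] [-0.    0.04 -0.04  0.   -0.01 -0.02  0.08 -0.06  0.33  0.  ]
[0.21  0.177 2.733 0.834 0.132 1.2  ]
[-0.088  0.156 -0.002]
```

Request:
{"name": "apply_moves", "arguments": {"series": [[-0.09,0.16,0,0,0,0,0.4],[-0.09,0.16,0,0,0,0,0.4],[-0.09,0.16,1.5,0,0,0,0.4],[-0.09,0.16,3,0,0,0,0.4],[-0.09,0.16,4,0,0,0,0.4],[-0.09,0.16,5,0,0,0,0.4],[-0.09,0.16,5.4,0,0,0,0.4],[-0.09,0.16,5.4,0,0,0,0.23],[-0.09,0.16,5.4,0,0,0,0.23],[-0.09,0.16,5.4,0,0,0,0.23],[-0.09,0.16,5.4,0,0,0,0.23],[-0.09,0.16,5.4,0,0,0,0.23]]}}

```text
clock: 4.8
ee_pos: [0.5198, -0.1046, 0.1267]
ee_rot: [0.941, -0.339, 0.0, -0.0]
contact_force: [-0.1, -0.1, 0.6]
width: 0.0196
```

Run:
```python
from h import *
st()
c=bot.camera_info("wrist");im=bot.capture("wrist");cv2.imwrite("pics/w4.png",im[:,:,::-1])
cv2.imwrite("pics/w4z.png",cv2.resize(im[200:300,200:300,::-1],None,fx=6,fy=6,interpolation=cv2.INTER_CUBIC))
s,t=bot.camera_info("scene"),bot.camera_info("top")
im=bot.capture("scene");cv2.imwrite("pics/s4.png",cv2.resize(im[140:260,110:260,::-1],None,fx=5,fy=5,interpolation=cv2.INTER_CUBIC))
```

```text
t 4.8 q [   2.3   29.7    3.6  111.5   -2.9   38.9 -122. ] p [ 519.82 -104.58  126.74] yaw -39.64 z [ 7.e-04 -0.e+00 -1.e+00] F [-0.09 -0.15  0.56] Ftool [ 0.03  0.17 -0.56] M [-0.016 -0.036  0.014] w 19.63
```

View pics/w4z.png

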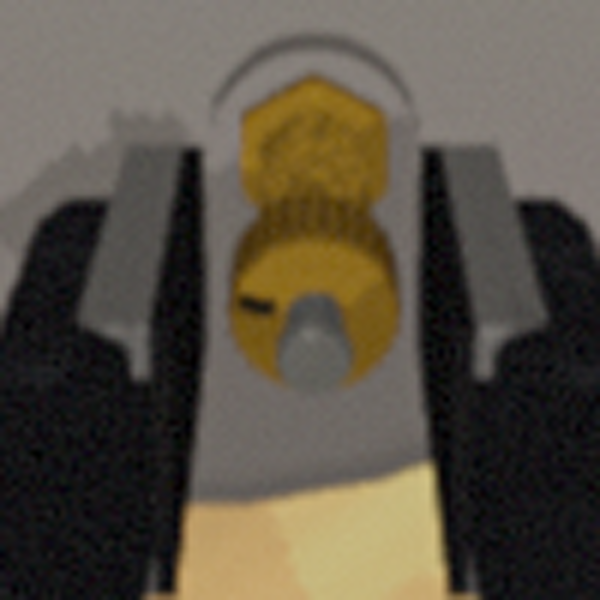

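View pics/s4.png

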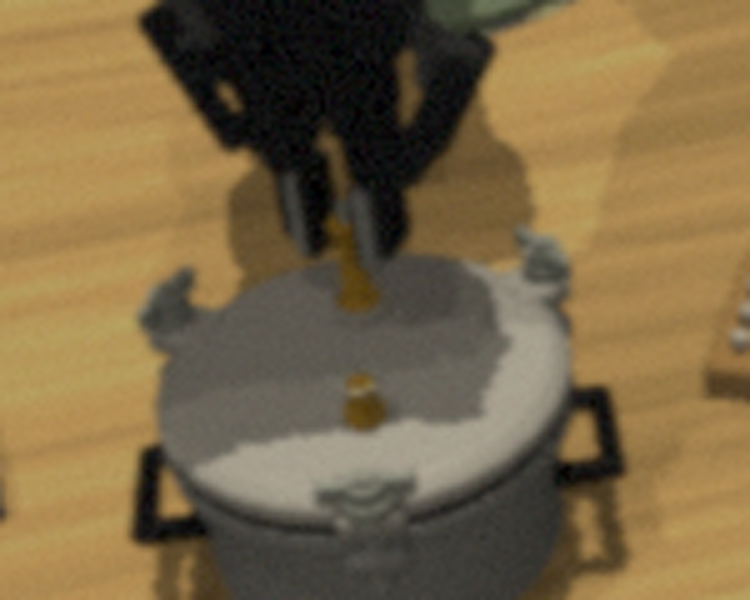

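Request:
{"name": "apply_moves", "arguments": {"series": [[0,0,0,0,0,0,0.2],[0,0,0,0,0,0,0.19],[0,0,0,0,0,0,0.18],[0,0,0,0,0,0,0.175],[0,0,0,0,0,0,0.17],[0,0,0,0,0,0,0.17]]}}

```text
clock: 5.4
ee_pos: [0.5196, -0.1045, 0.1263]
ee_rot: [0.941, -0.339, -0.0, 0.0]
contact_force: [1.0, -0.4, -0.8]
width: 0.0143
```

```bash
python3 -c "
from h import *
st()"
```

```text
t 5.4 q [   2.3   29.7    3.6  111.5   -2.9   38.9 -122. ] p [ 519.6  -104.53  126.29] yaw -39.64 z [-0.  0. -1.] F [ 0.96 -0.37 -0.79] Ftool [ 0.98 -0.33  0.79] M [-0.013  0.004  0.011] w 14.34
```

Request:
{"name": "apply_moves", "arguments": {"series": [[0,0,0,0,0,0,0.165],[0,0,0,0,0,0,0.16],[0,0,0,0,0,0,0.155],[0,0,0,0,0,0,0.15]]}}

```text
clock: 5.73
ee_pos: [0.5196, -0.1046, 0.1263]
ee_rot: [0.941, -0.339, -0.0, 0.0]
contact_force: [-0.4, 0.0, -0.0]
width: 0.0135
```

```bash
python3 -c "
from h import *
st()"
```

```text
t 5.73 q [   2.3   29.7    3.6  111.5   -2.9   38.9 -122. ] p [ 519.55 -104.58  126.31] yaw -39.65 z [-0. -0. -1.] F [-0.36  0.03 -0.02] Ftool [-0.29  0.21  0.02] M [ 0.012  0.068 -0.031] w 13.52
```

Request:
{"name": "apply_moves", "arguments": {"series": [[0,0,0,0,0,0,0.14],[0,0,0,0,0,0,0.12],[0,0,0,0,0,0,0.1],[0,0,0,0,0,0,0.1]]}}

```text
clock: 6.07
ee_pos: [0.5196, -0.1046, 0.1264]
ee_rot: [0.941, -0.339, 0.0, -0.0]
contact_force: [-0.6, -0.4, 2.8]
width: 0.011
```

Run:
```python
from h import *
st()
im=bot.capture("wrist");cv2.imwrite("pics/w5z.png",cv2.resize(im[200:300,200:300,::-1],None,fx=6,fy=6,interpolation=cv2.INTER_CUBIC))
```

```text
t 6.07 q [   2.3   29.7    3.6  111.5   -2.9   38.9 -122. ] p [ 519.59 -104.55  126.35] yaw -39.65 z [ 0.  0. -1.] F [-0.61 -0.42  2.75] Ftool [-0.2   0.71 -2.75] M [-0.078  0.161  0.   ] w 10.97
```

View pics/w5z.png

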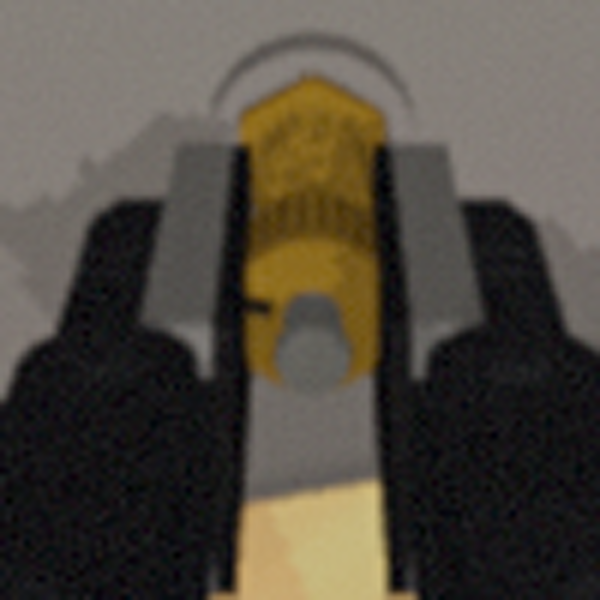

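Request:
{"name": "apply_moves", "arguments": {"series": [[0,0,0,0,0,0,0.1],[0,0,0,0,0,0,0.1],[0,0,0,0,0,0,0.1]]}}

```text
clock: 6.37
ee_pos: [0.5196, -0.1046, 0.1263]
ee_rot: [0.941, -0.339, 0.0, -0.0]
contact_force: [-1.1, 0.1, 3.6]
width: 0.0109
```

Run:
```python
from h import *
st()
```

```text
t 6.37 q [   2.3   29.7    3.6  111.5   -2.9   38.9 -122. ] p [ 519.62 -104.56  126.35] yaw -39.64 z [ 1.e-04  0.e+00 -1.e+00] F [-1.08  0.05  3.55] Ftool [-0.86  0.65 -3.55] M [-0.052  0.227  0.007] w 10.88
```

Request:
{"name": "apply_moves", "arguments": {"series": [[0,0,0,0,0,0,0.2],[0,0,0,0,0,0,0.2],[0,0,-0.4,0,0,0,0.2],[0,0,-0.4,0,0,0,0.17],[0,0,-0.4,0,0,0,0.15],[0,0,-0.4,0,0,0,0.135],[0,0,-0.4,0,0,0,0.135],[0,0,-0.4,0,0,0,0.135]]}}

```text
clock: 7.03
ee_pos: [0.5198, -0.1046, 0.1306]
ee_rot: [0.941, -0.339, 0.0, -0.0]
contact_force: [-2.1, -0.8, 6.8]
width: 0.0122
```

Run:
```python
from h import *
st()
```

```text
t 7.03 q [   2.2   29.3    3.7  111.3   -2.8   39.4 -122. ] p [ 519.76 -104.64  130.64] yaw -39.65 z [ 5.e-04 -1.e-04 -1.e+00] F [-2.1  -0.84  6.75] Ftool [-1.08  1.99 -6.76] M [-0.066  0.361  0.021] w 12.25
```

Request:
{"name": "apply_moves", "arguments": {"series": [[0,0,-0.003,0,0,-3,0.135],[0,0,-0.008,0,0,-6,0.135],[0,0,-0.014,0,0,-10,0.135],[0,0,-0.021,0,0,-15,0.135],[0,0,-0.028,0,0,-20,0.135],[0,0,-0.035,0,0,-25,0.135],[0,0,-0.035,0,0,-25,0.135]]}}

```text
clock: 7.62
ee_pos: [0.5197, -0.1047, 0.1308]
ee_rot: [0.992, -0.125, 0.0, -0.0]
contact_force: [0.2, 0.3, 2.7]
width: 0.0123
```

Run:
```python
from h import *
st()
im=bot.capture("wrist");cv2.imwrite("pics/w6z.png",cv2.resize(im[200:300,200:300,::-1],None,fx=6,fy=6,interpolation=cv2.INTER_CUBIC))
```

```text
t 7.62 q [   7.4   29.2   -3.2  111.1    2.4   39.8 -101.7] p [ 519.74 -104.68  130.8 ] yaw -14.4 z [ 5.e-04  1.e-04 -1.e+00] F [0.19 0.26 2.67] Ftool [ 0.13 -0.3  -2.67] M [ 0.017 -0.015  0.039] w 12.26
```

View pics/w6z.png

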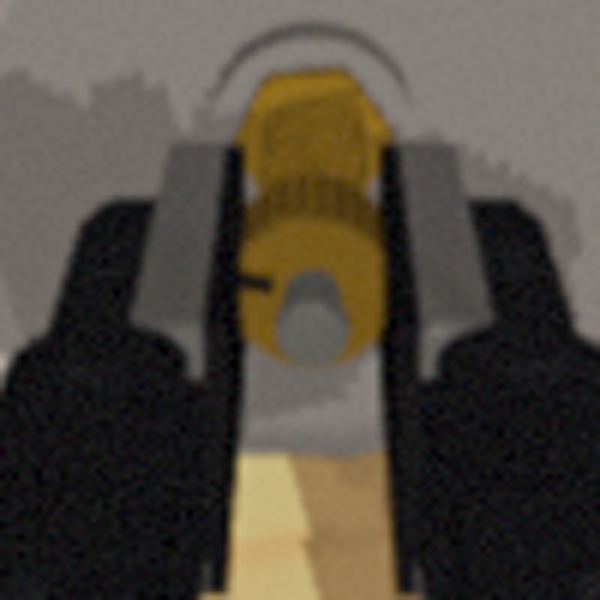

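Request:
{"name": "apply_moves", "arguments": {"series": [[0,0,-0.02,0,0,-6,0.135],[0,0,-0.03,0,0,-12,0.135],[0,0,-0.04,0,0,-18,0.135],[0,0,-0.05,0,0,-24,0.135],[0,0,-0.06,0,0,-30,0.135],[0,0,-0.07,0,0,-36,0.135],[0,0,-0.08,0,0,-42,0.135],[0,0,-0.09,0,0,-48,0.135],[0,0,-0.095,0,0,-54,0.135],[0,0,-0.1,0,0,-60,0.135],[0,0,-0.1,0,0,-60,0.135]]}}

```text
clock: 8.58
ee_pos: [0.5197, -0.1046, 0.1316]
ee_rot: [0.922, 0.386, 0.0, -0.0]
contact_force: [1.1, 0.4, 1.9]
width: 0.0121
```

Run:
```python
from h import *
st()
im=bot.capture("wrist");cv2.imwrite("pics/w7z.png",cv2.resize(im[200:300,200:300,::-1],None,fx=6,fy=6,interpolation=cv2.INTER_CUBIC))
```

```text
t 8.58 q [ 19.2  30.  -19.1 110.4  14.1  41.8 -52.6] p [ 519.68 -104.58  131.64] yaw 45.47 z [ 1.e-04  3.e-04 -1.e+00] F [1.11 0.39 1.89] Ftool [ 1.06  0.52 -1.89] M [ 0.071 -0.073 -0.039] w 12.11
```

View pics/w7z.png

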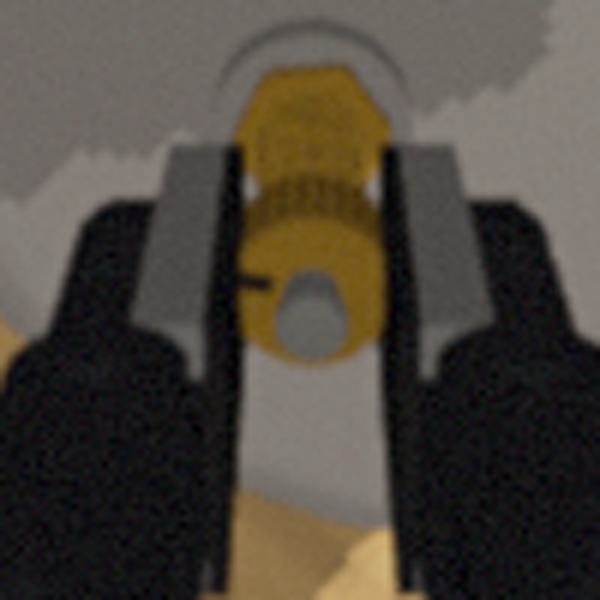

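Request:
{"name": "apply_moves", "arguments": {"series": [[0,0,-0.01,0,0,-6,0.135],[0,0,-0.02,0,0,-12,0.135],[0,0,-0.027,0,0,-18,0.135],[0,0,-0.035,0,0,-24,0.135],[0,0,-0.044,0,0,-30,0.135],[0,0,-0.052,0,0,-36,0.135],[0,0,-0.06,0,0,-42,0.135],[0,0,-0.068,0,0,-48,0.135],[0,0,-0.077,0,0,-54,0.135],[0,0,-0.085,0,0,-60,0.135],[0,0,-0.094,0,0,-66,0.135],[0,0,-0.102,0,0,-72,0.135],[0,0,-0.11,0,0,-78,0.135],[0,0,-0.12,0,0,-84,0.135],[0,0,-0.12,0,0,-84,0.135]]}}

```text
clock: 9.88
ee_pos: [0.5195, -0.1045, 0.1326]
ee_rot: [0.428, 0.904, 0.0, -0.0]
contact_force: [0.7, 0.2, 2.9]
width: 0.0121
```

Run:
```python
from h import *
st()
im=bot.capture("wrist");cv2.imwrite("pics/w8z.png",cv2.resize(im[200:300,200:300,::-1],None,fx=6,fy=6,interpolation=cv2.INTER_CUBIC))
```

```text
t 9.88 q [ 34.4  34.  -40.4 109.6  29.5  47.3  17.5] p [ 519.52 -104.47  132.62] yaw 129.35 z [-5.e-04  4.e-04 -1.e+00] F [0.75 0.23 2.88] Ftool [-0.29  0.72 -2.88] M [-0.044 -0.149 -0.002] w 12.09
```

View pics/w8z.png

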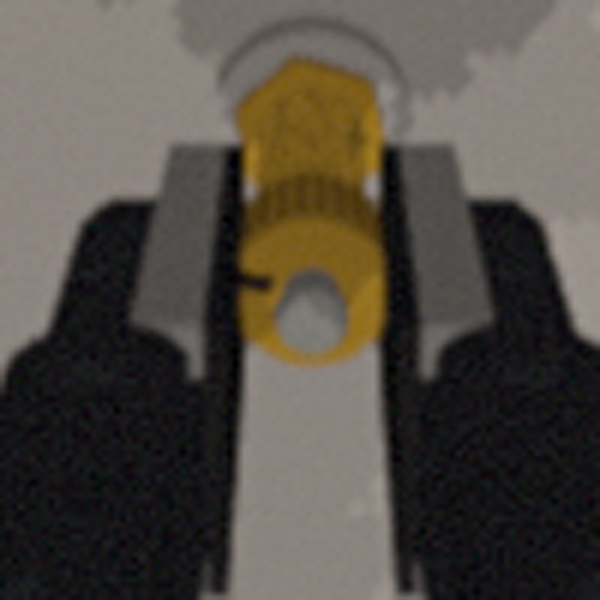

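Request:
{"name": "apply_moves", "arguments": {"series": [[0,0,-0.01,0,0,-6,0.135],[0,0,-0.02,0,0,-12,0.135],[0,0,-0.03,0,0,-18,0.135],[0,0,-0.04,0,0,-24,0.135],[0,0,-0.05,0,0,-30,0.135],[0,0,-0.06,0,0,-36,0.135],[0,0,-0.07,0,0,-42,0.135],[0,0,-0.077,0,0,-47,0.135],[0,0,-0.077,0,0,-47,0.135]]}}

```text
clock: 10.68
ee_pos: [0.5195, -0.1045, 0.1333]
ee_rot: [0.033, 0.999, 0.0, -0.0]
contact_force: [1.6, -0.7, 2.5]
width: 0.0117
```

Run:
```python
from h import *
st()
```

```text
t 10.68 q [ 41.7  37.7 -51.7 109.2  37.6  51.8  57.3] p [ 519.48 -104.53  133.35] yaw 176.23 z [-6.e-04  3.e-04 -1.e+00] F [ 1.6  -0.73  2.53] Ftool [-1.64 -0.63 -2.53] M [-0.315 -0.189  0.082] w 11.68
```

Request:
{"name": "apply_moves", "arguments": {"series": [[0,0,-0.004,0,0,-3,0.135],[0,0,-0.008,0,0,-6,0.135],[0,0,-0.012,0,0,-9,0.135],[0,0,-0.012,0,0,-9,0.135]]}}

```text
clock: 11.02
ee_pos: [0.5195, -0.1045, 0.1336]
ee_rot: [-0.044, 0.999, 0.0, -0.0]
contact_force: [0.5, -1.7, 2.7]
width: 0.012
```

Run:
```python
from h import *
st()
im=bot.capture("wrist");cv2.imwrite("pics/w9z.png",cv2.resize(im[200:300,200:300,::-1],None,fx=6,fy=6,interpolation=cv2.INTER_CUBIC))
```

```text
t 11.02 q [ 42.9  38.5 -53.8 109.1  39.1  52.8  64.9] p [ 519.48 -104.53  133.56] yaw -174.92 z [-6.e-04  0.e+00 -1.e+00] F [ 0.52 -1.66  2.68] Ftool [-0.37 -1.7  -2.68] M [-0.242 -0.161  0.049] w 11.97
```

View pics/w9z.png

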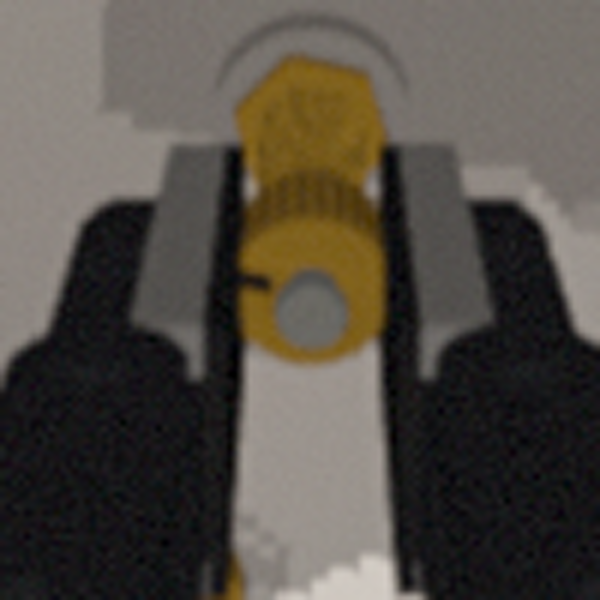

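Request:
{"name": "apply_moves", "arguments": {"series": [[0,0,-0.004,0,0,-3,0.135],[0,0,-0.008,0,0,-6,0.135],[0,0,-0.008,0,0,-6,0.135]]}}

```text
clock: 11.32
ee_pos: [0.5195, -0.1045, 0.1337]
ee_rot: [-0.097, 0.995, -0.0, -0.0]
contact_force: [0.5, -1.0, 2.9]
width: 0.0122
```

Run:
```python
from h import *
st()
```

```text
t 11.32 q [ 43.7  39.1 -55.2 109.1  40.1  53.5  70.2] p [ 519.52 -104.55  133.7 ] yaw -168.82 z [-4.e-04 -0.e+00 -1.e+00] F [ 0.53 -1.04  2.88] Ftool [-0.31 -1.13 -2.88] M [-0.344 -0.139  0.005] w 12.22
```

Request:
{"name": "apply_moves", "arguments": {"series": [[0,0,-0.004,0,0,-3,0.135],[0,0,-0.008,0,0,-6,0.135],[0,0,-0.008,0,0,-6,0.135]]}}

```text
clock: 11.57
ee_pos: [0.5195, -0.1045, 0.1338]
ee_rot: [-0.149, 0.989, 0.0, -0.0]
contact_force: [0.1, -0.9, 3.2]
width: 0.0124
```

Run:
```python
from h import *
st()
im=bot.capture("wrist");cv2.imwrite("pics/w10z.png",cv2.resize(im[200:300,200:300,::-1],None,fx=6,fy=6,interpolation=cv2.INTER_CUBIC))
```

```text
t 11.57 q [ 44.5  39.8 -56.5 109.1  41.1  54.2  75.4] p [ 519.53 -104.54  133.8 ] yaw -162.82 z [-3.e-04  1.e-04 -1.e+00] F [ 0.12 -0.9   3.19] Ftool [ 0.15 -0.89 -3.19] M [-0.352 -0.102 -0.005] w 12.37
```

View pics/w10z.png

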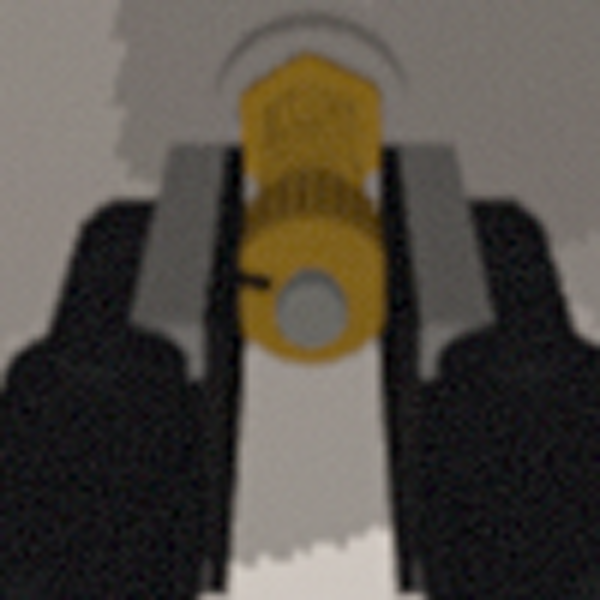

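Request:
{"name": "apply_moves", "arguments": {"series": [[0,0,-0.01,0,0,-3,0.135],[0,0,-0.014,0,0,-6,0.135],[0,0,-0.014,0,0,-6,0.135]]}}

```text
clock: 11.87
ee_pos: [0.5195, -0.1046, 0.1339]
ee_rot: [-0.201, 0.98, 0.0, -0.0]
contact_force: [0.5, -1.2, 2.7]
width: 0.0121
```

Run:
```python
from h import *
st()
```

```text
t 11.87 q [ 45.3  40.4 -57.9 109.   42.   55.   80.6] p [ 519.5  -104.58  133.94] yaw -156.77 z [-3.e-04  0.e+00 -1.e+00] F [ 0.51 -1.21  2.7 ] Ftool [ 0.02 -1.32 -2.7 ] M [-0.364 -0.133  0.013] w 12.06
```

Request:
{"name": "apply_moves", "arguments": {"series": [[0,0,-0.004,0,0,-3,0.135],[0,0,-0.008,0,0,-6,0.135],[0,0,-0.008,0,0,-6,0.135]]}}

```text
clock: 12.12
ee_pos: [0.5195, -0.1046, 0.134]
ee_rot: [-0.252, 0.968, 0.0, -0.0]
contact_force: [0.8, -1.5, 2.2]
width: 0.0127
```

Run:
```python
from h import *
st()
im=bot.capture("wrist");cv2.imwrite("pics/w11z.png",cv2.resize(im[200:300,200:300,::-1],None,fx=6,fy=6,interpolation=cv2.INTER_CUBIC))
```

```text
t 12.12 q [ 46.   41.  -59.2 109.   43.   55.7  85.8] p [ 519.5  -104.57  134.01] yaw -150.79 z [-3.e-04  1.e-04 -1.e+00] F [ 0.79 -1.47  2.23] Ftool [ 0.03 -1.67 -2.23] M [-0.435 -0.081 -0.144] w 12.73
```

View pics/w11z.png

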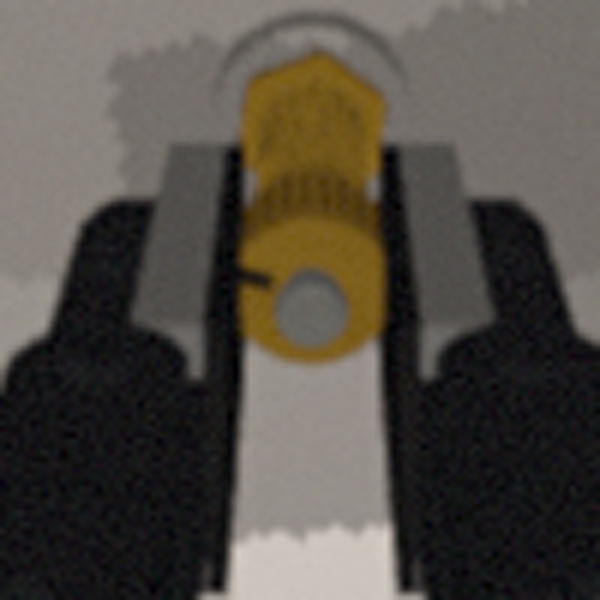

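Request:
{"name": "apply_moves", "arguments": {"series": [[0,0,0,0,0,-3,0.135],[0,0,0,0,0,-3,0.135]]}}

```text
clock: 12.33
ee_pos: [0.5191, -0.1049, 0.1339]
ee_rot: [-0.278, 0.961, -0.0, -0.001]
contact_force: [-3.1, -3.1, 2.5]
width: 0.0122
```

Run:
```python
from h import *
st()
im=bot.capture("wrist");cv2.imwrite("pics/w12z.png",cv2.resize(im[200:300,200:300,::-1],None,fx=6,fy=6,interpolation=cv2.INTER_CUBIC))
```

```text
t 12.33 q [ 46.4  41.3 -59.8 109.   43.5  56.1  88.4] p [ 519.05 -104.88  133.87] yaw -147.77 z [-1.2e-03 -5.0e-04 -1.0e+00] F [-3.09 -3.13  2.53] Ftool [ 4.29 -1.   -2.52] M [-0.833  0.624  0.055] w 12.17
```

View pics/w12z.png

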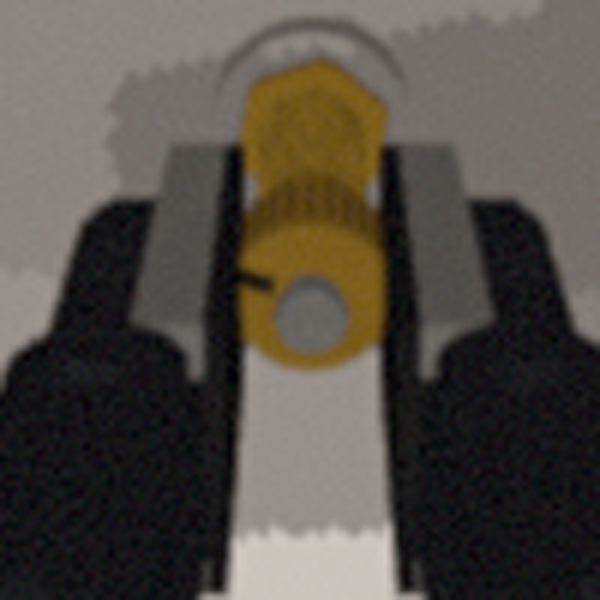

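Request:
{"name": "apply_moves", "arguments": {"series": [[0,0,0,0,0,-3,0.16],[0,0,0,0,0,-3,0.2],[0,0,0,0,0,-3,0.3],[0,0,0,0,0,-3,0.4],[0,0,0,0,0,-3,0.4],[0,0,0,0,0,-3,0.4],[0,0,-1,0,0,-3,0.4],[0,0,-3,0,0,-3,0.4],[0,0,-4.7,0,0,-3,0.4],[0,0,-4.7,0,0,-3,0.4],[0,0,-4.7,0,0,-3,0.4]]}}

```text
clock: 13.3
ee_pos: [0.52, -0.1046, 0.1822]
ee_rot: [-0.303, 0.953, -0.001, 0.001]
contact_force: [0.4, -0.3, -0.7]
width: 0.0345
```

Run:
```python
from h import *
st()
im=bot.capture("wrist");cv2.imwrite("pics/w13.png",im[:,:,::-1]);cv2.imwrite("pics/w13z.png",cv2.resize(im[180:280,200:300,::-1],None,fx=6,fy=6,interpolation=cv2.INTER_CUBIC)); look(im)
g=cv2.cvtColor(im,cv2.COLOR_RGB2HSV);print(g[206:232,238:266,1])
im=bot.capture("scene");cv2.imwrite("pics/s13.png",cv2.resize(im[140:260,110:260,::-1],None,fx=5,fy=5,interpolation=cv2.INTER_CUBIC))
```

```text
t 13.3 q [ 49.   38.3 -63.8 106.7  39.6  60.7  94.4] p [ 520.   -104.62  182.25] yaw -144.68 z [ 1.5e-03 -6.0e-04 -1.0e+00] F [ 0.44 -0.29 -0.66] Ftool [-0.19 -0.49  0.66] M [ 0.027  0.03  -0.011] w 34.5
brass [243 190  19  34 437] [252.11 204.72]
228 219.21 283.59 mid 251.4
232 219.33 283.72 mid 251.53
236 219.53 283.51 mid 251.52
240 219.5 283.52 mid 251.51
250 220.09 283.49 mid 251.79
[[ 25  27  29  24  23  38 113 214 233 203 195 214 184 194 197 201 197 202
  198 203 179 214 147  62  29  21  23  28]
 [ 27  27  25  24  30  67 160 185 210 204 194 198 196 200 200 196 203 190
  202 203 207 202 190  84  38  28  23  30]
 [ 25  27  21  23  44 124 205 191 184 194 212 195 198 189 209 190 220 192
  197 195 208 221 188 136  62  26  23  21]
 [ 23  21  19  23  57 161 209 234 202 193 209 191 197 209 207 196 197 196
  202 205 202 196 207 164  86  24  21  28]
 [ 23  23  23  26  64 193 186 190 198 202 208 199 191 204 207 213 207 197
  203 191 202 195 211 199 100  26  16  23]
 [ 25  25  25  28  74 192 198 202 189 223 201 198 203 185 186 177 202 216
  204 197 186 195 199 238 122  24  21  21]
 [ 23  
[... 1633 characters left out ...]
 24  23  26  26  26  25  26  29  23  22  20  25  22  25  27  26  26  19
   18  22  24  23  23  25  22  18  21  21]
 [ 24  23  28  24  24  24  24  21  25  25  21  22  28  22  22  22  18  20
   22  21  24  20  23  23  19  21  21  21]
 [ 23  26  26  21  19  21  25  23  22  22  23  22  26  23  24  21  23  23
   21  24  21  23  19  24  19  24  21  21]
 [ 24  23  21  23  23  22  27  21  24  21  23  25  21  22  21  21  24  21
   19  23  23  18  24  21  23  24  23  21]
 [ 23  19  24  23  24  26  24  23  24  23  22  21  21  23  23  21  18  23
   23  24  24  21  23  24  21  23  24  21]
 [ 24  23  24  24  21  24  21  26  21  23  24  23  21  23  23  21  19  21
   23  23  21  19  21  24  23  19  23  24]]
```

View pics/w13z.png

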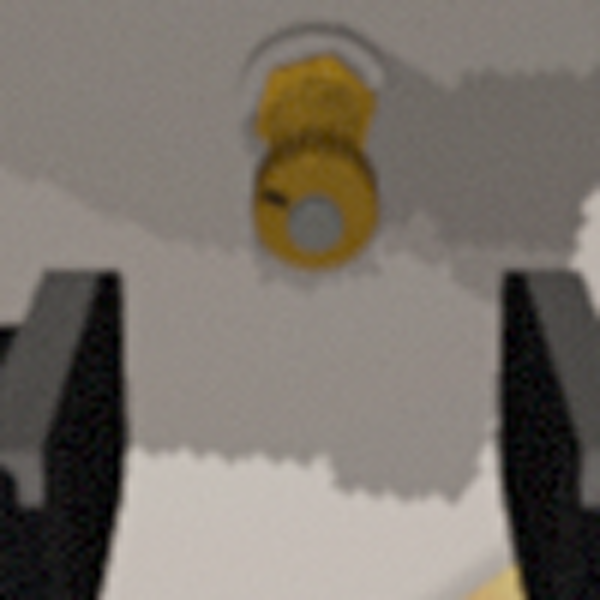

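View pics/s13.png

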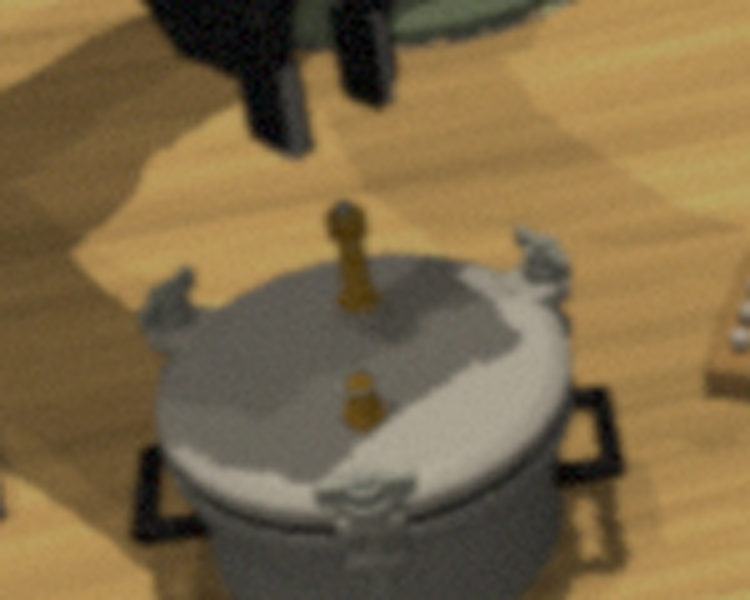

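Run:
```python
from h import *
print(delta([.51955,-.10455,.158],-144.7))
```

```text
(array([-1.900e-02,  1.000e-03,  2.302e+00]), array([ 0.  , -0.02,  0.03]))
```

Request:
{"name": "apply_moves", "arguments": {"series": [[0,0,0,0,0,0,0],[0,0,0,0,0,0,0],[0,0,0,0,0,0,0],[0,0,0,0,0,0,0],[0,0,0,0,0,0,0],[0,0,0,0,0,0,0]]}}

```text
clock: 13.9
ee_pos: [0.5196, -0.1045, 0.181]
ee_rot: [-0.304, 0.953, 0.0, -0.0]
contact_force: [-0.0, 0.8, 0.4]
width: 0.0
```

Run:
```python
from h import *
st();print(delta([.51955,-.10455,.158],-144.7))
im=bot.capture("wrist");cv2.imwrite("pics/w14z.png",cv2.resize(im[180:280,200:300,::-1],None,fx=6,fy=6,interpolation=cv2.INTER_CUBIC))
```

```text
t 13.9 q [ 49.   38.4 -63.7 106.8  39.6  60.7  94.4] p [ 519.6  -104.51  181.04] yaw -144.64 z [-1.e-04  1.e-04 -1.e+00] F [-0.02  0.83  0.35] Ftool [-0.46  0.69 -0.35] M [ 0.015 -0.098  0.038] w 0.02
(array([ 6.000e-03, -1.000e-03,  2.304e+00]), array([ 0.01, -0.  ,  0.06]))
```

View pics/w14z.png

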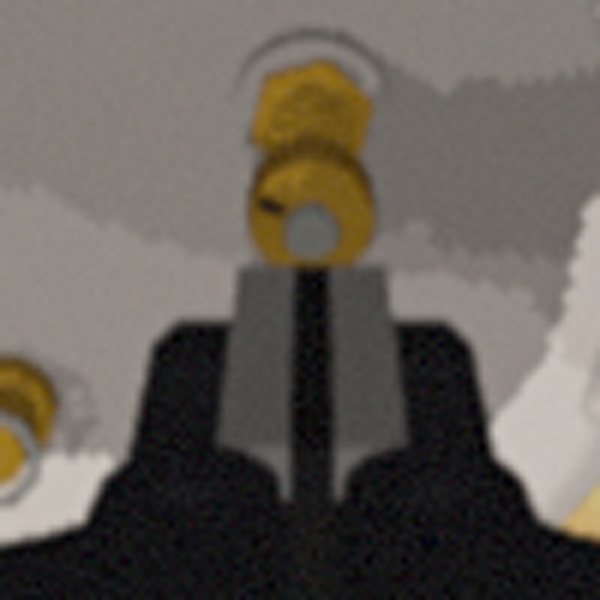

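Request:
{"name": "apply_moves", "arguments": {"series": [[0,0,1,0,0,0,0],[0,0,1.8,0,0,0,0],[0,0,2.3,0,0,0,0],[0,0,2.3,0,0,0,0]]}}

```text
clock: 14.28
ee_pos: [0.5189, -0.1045, 0.1566]
ee_rot: [-0.304, 0.953, 0.001, -0.001]
contact_force: [0.1, -0.5, 0.6]
width: 0.0002
```

Run:
```python
from h import *
st()
im=bot.capture("wrist");cv2.imwrite("pics/w15z.png",cv2.resize(im[180:280,200:300,::-1],None,fx=6,fy=6,interpolation=cv2.INTER_CUBIC))
im=bot.capture("scene");cv2.imwrite("pics/s15.png",cv2.resize(im[140:260,110:260,::-1],None,fx=5,fy=5,interpolation=cv2.INTER_CUBIC))
```

```text
t 14.28 q [ 47.8  40.1 -62.1 108.   41.8  58.6  92.8] p [ 518.95 -104.5   156.64] yaw -144.63 z [-1.8e-03  5.0e-04 -1.0e+00] F [ 0.13 -0.5   0.61] Ftool [ 0.19 -0.48 -0.61] M [-0.025 -0.013  0.024] w 0.19
```

View pics/w15z.png

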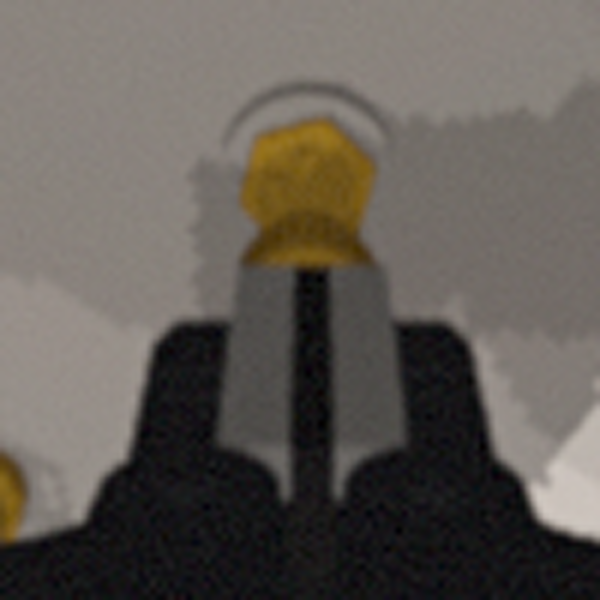

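View pics/s15.png

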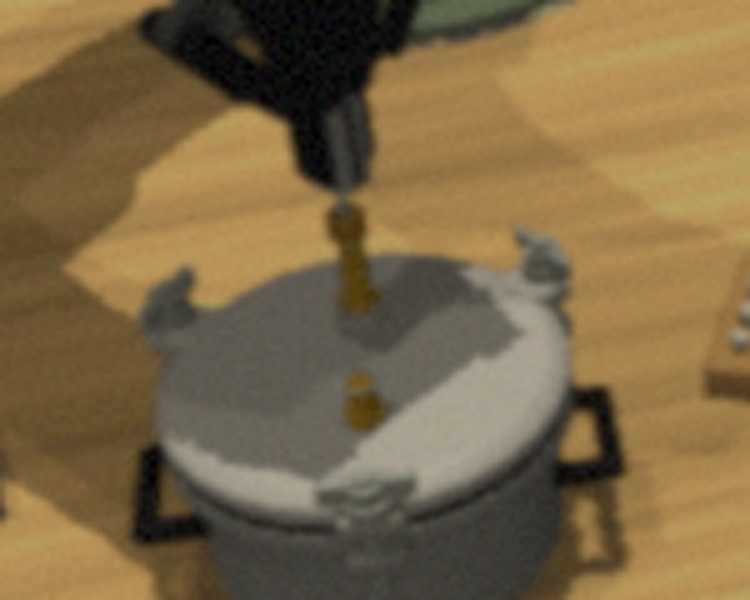

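Request:
{"name": "apply_moves", "arguments": {"series": [[0,0,0,0,0,0,0],[0,0,0.05,0,0,0,0],[0,0,0.1,0,0,0,0],[0,0,0.15,0,0,0,0],[0,0,0.2,0,0,0,0],[0,0,0.25,0,0,0,0],[0,0,0.25,0,0,0,0]]}}

```text
clock: 14.97
ee_pos: [0.5196, -0.1045, 0.1555]
ee_rot: [-0.304, 0.953, 0.0, -0.0]
contact_force: [0.4, -0.5, 0.6]
width: -0.0001
```

```bash
python3 -c "
from h import *
st()"
```

```text
t 14.97 q [ 47.8  40.1 -62.  108.   41.9  58.4  92.7] p [ 519.57 -104.55  155.55] yaw -144.64 z [-1.e-04  0.e+00 -1.e+00] F [ 0.36 -0.49  0.56] Ftool [-0.01 -0.61 -0.56] M [ 0.038 -0.035 -0.004] w -0.12
```

Request:
{"name": "apply_moves", "arguments": {"series": [[0,0,0.04,0,0,0,0],[0,0,0.08,0,0,0,0],[0,0,0.1,0,0,0,0],[0,0,0.1,0,0,0,0]]}}

```text
clock: 15.3
ee_pos: [0.5196, -0.1045, 0.1546]
ee_rot: [-0.304, 0.953, 0.0, -0.0]
contact_force: [-1.1, -0.6, -0.5]
width: -0.0
```

```bash
python3 -c "
from h import *
st()"
```

```text
t 15.3 q [ 47.7  40.2 -61.9 108.1  42.   58.3  92.6] p [ 519.59 -104.54  154.59] yaw -144.64 z [-0.  0. -1.] F [-1.12 -0.65 -0.51] Ftool [1.29 0.12 0.51] M [ 0.04  -0.071  0.014] w -0.01
```

Request:
{"name": "apply_moves", "arguments": {"series": [[0,0,0.04,0,0,0,0],[0,0,0.08,0,0,0,0],[0,0,0.1,0,0,0,0],[0,0,0.1,0,0,0,0]]}}

```text
clock: 15.63
ee_pos: [0.5196, -0.1045, 0.1536]
ee_rot: [-0.304, 0.953, 0.0, -0.0]
contact_force: [0.4, -0.3, 0.8]
width: 0.0002
```

```bash
python3 -c "
from h import *
st()"
```

```text
t 15.63 q [ 47.7  40.3 -61.9 108.1  42.1  58.2  92.5] p [ 519.58 -104.53  153.57] yaw -144.65 z [-1.e-04  1.e-04 -1.e+00] F [ 0.41 -0.33  0.83] Ftool [-0.14 -0.5  -0.83] M [-0.015 -0.014  0.015] w 0.19
```

Request:
{"name": "apply_moves", "arguments": {"series": [[0,0,0.04,0,0,0,0],[0,0,0.08,0,0,0,0],[0,0,0.1,0,0,0,0],[0,0,0.1,0,0,0,0]]}}

```text
clock: 15.97
ee_pos: [0.5196, -0.1046, 0.1526]
ee_rot: [-0.304, 0.953, 0.0, -0.0]
contact_force: [0.6, -0.4, -0.4]
width: -0.0003
```

Request:
{"name": "apply_moves", "arguments": {"series": [[0,0,0.03,0,0,0,0],[0,0,0.05,0,0,0,0],[0,0,0.05,0,0,0,0]]}}

```text
clock: 16.22
ee_pos: [0.5196, -0.1045, 0.1521]
ee_rot: [-0.304, 0.953, 0.0, -0.0]
contact_force: [1.2, 1.0, 0.7]
width: 0.0
```

Request:
{"name": "apply_moves", "arguments": {"series": [[0,0,0.03,0,0,0,0],[0,0,0.05,0,0,0,0],[0,0,0.05,0,0,0,0]]}}

```text
clock: 16.47
ee_pos: [0.5196, -0.1045, 0.1516]
ee_rot: [-0.304, 0.953, 0.0, 0.0]
contact_force: [-0.1, -1.1, -0.5]
width: 0.0001
```

Request:
{"name": "apply_moves", "arguments": {"series": [[0,0,0.03,0,0,0,0],[0,0,0.05,0,0,0,0],[0,0,0.05,0,0,0,0]]}}

```text
clock: 16.72
ee_pos: [0.5196, -0.1046, 0.1511]
ee_rot: [-0.304, 0.953, 0.0, -0.0]
contact_force: [0.6, -0.5, -0.8]
width: 0.0
```

Request:
{"name": "apply_moves", "arguments": {"series": [[0,0,0.03,0,0,0,0],[0,0,0.05,0,0,0,0],[0,0,0.05,0,0,0,0]]}}

```text
clock: 16.97
ee_pos: [0.5196, -0.1045, 0.1506]
ee_rot: [-0.304, 0.953, 0.0, -0.0]
contact_force: [0.1, -0.4, 0.2]
width: 0.0
```

Run:
```python
from h import *
st()
im=bot.capture("scene");cv2.imwrite("pics/s16.png",cv2.resize(im[150:230,140:240,::-1],None,fx=7,fy=7,interpolation=cv2.INTER_CUBIC))
```

```text
t 16.97 q [ 47.5  40.5 -61.7 108.3  42.4  57.9  92.3] p [ 519.57 -104.52  150.58] yaw -144.64 z [-1.e-04  0.e+00 -1.e+00] F [ 0.09 -0.44  0.19] Ftool [ 0.19 -0.41 -0.19] M [ 0.001 -0.029 -0.002] w 0.02
```

View pics/s16.png

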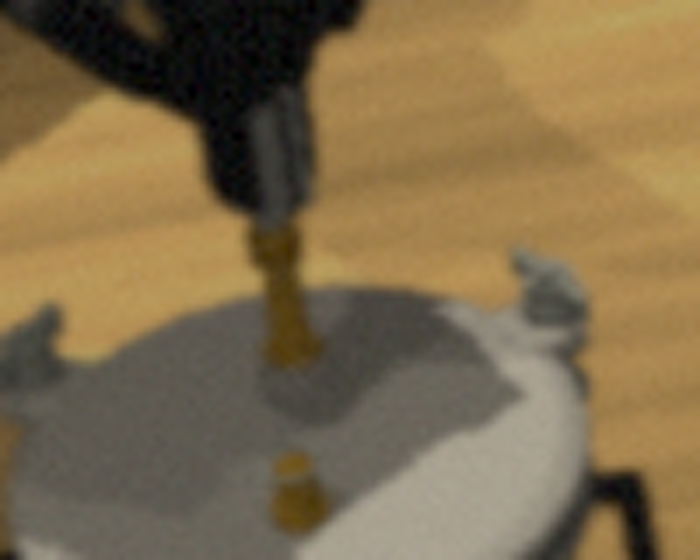

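Fingertips are just above the tip (about (277,220) in the zoom), with no contact yet. I'll continue in 0.5 mm steps.

Request:
{"name": "apply_moves", "arguments": {"series": [[0,0,0.03,0,0,0,0],[0,0,0.05,0,0,0,0],[0,0,0.05,0,0,0,0]]}}

```text
clock: 17.27
ee_pos: [0.5196, -0.1045, 0.1501]
ee_rot: [-0.304, 0.953, 0.0, -0.0]
contact_force: [0.2, 0.3, -0.4]
width: 0.0005
```

Request:
{"name": "apply_moves", "arguments": {"series": [[0,0,0.03,0,0,0,0],[0,0,0.05,0,0,0,0],[0,0,0.05,0,0,0,0]]}}

```text
clock: 17.52
ee_pos: [0.5196, -0.1045, 0.1496]
ee_rot: [-0.304, 0.953, 0.0, -0.0]
contact_force: [-0.2, -0.1, 0.3]
width: 0.0003
```

Request:
{"name": "apply_moves", "arguments": {"series": [[0,0,0.03,0,0,0,0],[0,0,0.05,0,0,0,0],[0,0,0.05,0,0,0,0]]}}

```text
clock: 17.77
ee_pos: [0.5196, -0.1045, 0.1492]
ee_rot: [-0.304, 0.953, -0.0, 0.0]
contact_force: [-0.4, 0.3, 2.1]
width: -0.0003
```

Request:
{"name": "apply_moves", "arguments": {"series": [[0,0,0.02,0,0,0,0],[0,0,0.05,0,0,0,0],[0,0,0.07,0,0,0,0],[0,0,0.1,0,0,0,0],[0,0,0.1,0,0,0,0]]}}

```text
clock: 18.18
ee_pos: [0.5196, -0.1045, 0.1481]
ee_rot: [-0.304, 0.953, 0.0, 0.0]
contact_force: [-0.3, 0.2, 3.6]
width: -0.0002
```

Request:
{"name": "apply_moves", "arguments": {"series": [[0,0,0.02,0,0,0,0],[0,0,0.05,0,0,0,0],[0,0,0.07,0,0,0,0],[0,0,0.1,0,0,0,0],[0,0,0.1,0,0,0,0]]}}

```text
clock: 18.6
ee_pos: [0.5196, -0.1046, 0.1471]
ee_rot: [-0.304, 0.953, -0.0, 0.0]
contact_force: [-0.8, -0.1, 5.1]
width: -0.0
```

Request:
{"name": "apply_moves", "arguments": {"series": [[0,0,0.02,0,0,0,0],[0,0,0.04,0,0,0,0],[0,0,0.06,0,0,0,0],[0,0,0.06,0,0,0,0]]}}

```text
clock: 18.93
ee_pos: [0.5196, -0.1045, 0.1465]
ee_rot: [-0.304, 0.953, -0.0, 0.0]
contact_force: [-0.2, -0.4, 5.3]
width: 0.0
```

```bash
python3 -c "
from h import *
st()"
```

```text
t 18.93 q [ 47.3  40.8 -61.4 108.4  42.8  57.6  92. ] p [ 519.65 -104.53  146.53] yaw -144.64 z [ 1.e-04  0.e+00 -1.e+00] F [-0.19 -0.45  5.31] Ftool [ 0.41 -0.26 -5.31] M [-0.019  0.149 -0.055] w 0.01
```

Request:
{"name": "apply_moves", "arguments": {"series": [[0,0,0.015,0,0,0,0],[0,0,0.03,0,0,0,0],[0,0,0.03,0,0,0,0]]}}

```text
clock: 19.18
ee_pos: [0.5196, -0.1045, 0.1463]
ee_rot: [-0.304, 0.953, -0.0, 0.0]
contact_force: [0.5, -0.3, 5.7]
width: 0.0002
```

Request:
{"name": "apply_moves", "arguments": {"series": [[0,0,0.01,0,0,0,0],[0,0,0.02,0,0,0,0],[0,0,0.02,0,0,0,0]]}}

```text
clock: 19.43
ee_pos: [0.5197, -0.1045, 0.1461]
ee_rot: [-0.304, 0.953, -0.0, 0.0]
contact_force: [-0.4, 0.0, 5.6]
width: -0.0003
```

```bash
python3 -c "
from h import *
st()"
```

```text
t 19.43 q [ 47.3  40.8 -61.4 108.4  42.8  57.5  92. ] p [ 519.66 -104.55  146.09] yaw -144.64 z [ 2.e-04 -0.e+00 -1.e+00] F [-0.37  0.02  5.62] Ftool [ 0.29  0.23 -5.62] M [0.042 0.133 0.025] w -0.32
```

Request:
{"name": "apply_moves", "arguments": {"series": [[0,0,0.01,0,0,0,0],[0,0,0.02,0,0,0,0],[0,0,0.02,0,0,0,0]]}}

```text
clock: 19.68
ee_pos: [0.5197, -0.1045, 0.1459]
ee_rot: [-0.304, 0.953, -0.0, 0.0]
contact_force: [-0.8, 0.1, 5.2]
width: -0.0003
```

Request:
{"name": "apply_moves", "arguments": {"series": [[0,0,0.01,0,0,0,0],[0,0,0.02,0,0,0,0],[0,0,0.02,0,0,0,0]]}}

```text
clock: 19.93
ee_pos: [0.5197, -0.1045, 0.1458]
ee_rot: [-0.304, 0.953, -0.0, 0.0]
contact_force: [-1.2, -0.6, 8.6]
width: 0.0003
```

```bash
python3 -c "
from h import *
st()"
```

```text
t 19.93 q [ 47.3  40.8 -61.3 108.5  42.9  57.5  92. ] p [ 519.7  -104.54  145.8 ] yaw -144.65 z [ 2.e-04 -1.e-04 -1.e+00] F [-1.19 -0.6   8.61] Ftool [ 1.32  0.2  -8.61] M [-0.134  0.293  0.03 ] w 0.34
```

Request:
{"name": "apply_moves", "arguments": {"series": [[0,0,0,0,0,0,0],[0,0,0,0,0,0,0]]}}

```text
clock: 20.1
ee_pos: [0.5197, -0.1045, 0.1458]
ee_rot: [-0.304, 0.953, -0.0, 0.0]
contact_force: [-1.5, -0.6, 9.0]
width: -0.0
```

Request:
{"name": "apply_moves", "arguments": {"series": [[0,0,0,0,0,0,0],[0,0,0,0,0,0,0]]}}

```text
clock: 20.27
ee_pos: [0.5197, -0.1045, 0.1458]
ee_rot: [-0.304, 0.953, -0.0, 0.0]
contact_force: [-2.0, 0.7, 8.0]
width: 0.0001
```

Request:
{"name": "apply_moves", "arguments": {"series": [[0,0,0,0,0,0,0],[0,0,0,0,0,0,0],[0,0,0,0,0,0,0],[0,0,0,0,0,0,0],[0,0,0,0,0,0,0],[0,0,0,0,0,0,0],[0,0,0,0,0,0,0],[0,0,0,0,0,0,0],[0,0,0,0,0,0,0],[0,0,0,0,0,0,0],[0,0,0,0,0,0,0],[0,0,0,0,0,0,0],[0,0,0,0,0,0,0],[0,0,0,0,0,0,0],[0,0,0,0,0,0,0],[0,0,0,0,0,0,0],[0,0,0,0,0,0,0],[0,0,0,0,0,0,0],[0,0,0,0,0,0,0],[0,0,0,0,0,0,0]]}}

```text
clock: 21.93
ee_pos: [0.5197, -0.1045, 0.1458]
ee_rot: [-0.304, 0.953, -0.0, 0.0]
contact_force: [-1.3, -0.7, 7.9]
width: -0.0
```

Request:
{"name": "apply_moves", "arguments": {"series": [[0,0,-0.1,0,0,0,0],[0,0,-0.3,0,0,0,0],[0,0,-0.6,0,0,0,0],[0,0,-1.5,0,0,0,0],[0,0,-3,0,0,0,0],[0,0,-3.5,0,0,0,0],[0,0,-3.5,0,0,0,0],[0,0,-3.5,0,0,0,0],[0,0,-3.5,0,0,0,0]]}}

```text
clock: 22.68
ee_pos: [0.5194, -0.1047, 0.1804]
ee_rot: [-0.304, 0.953, -0.0, -0.0]
contact_force: [-0.7, -1.6, 0.3]
width: 0.0001
```

Run:
```python
from h import *
st()
im=bot.capture("wrist");cv2.imwrite("pics/w17z.png",cv2.resize(im[180:280,200:300,::-1],None,fx=6,fy=6,interpolation=cv2.INTER_CUBIC))
im=bot.capture("scene");cv2.imwrite("pics/s17.png",im[:,:,::-1])
st()
```

```text
t 22.68 q [ 48.9  38.4 -63.7 106.8  39.7  60.7  94.4] p [ 519.4  -104.72  180.44] yaw -144.65 z [-3.e-04 -2.e-04 -1.e+00] F [-0.71 -1.63  0.28] Ftool [ 1.52 -0.92 -0.28] M [-0.01  -0.051 -0.029] w 0.09
t 22.78 q [ 48.9  38.4 -63.7 106.8  39.7  60.7  94.4] p [ 519.39 -104.59  180.27] yaw -144.64 z [-6.e-04  1.e-04 -1.e+00] F [ 0.71  0.51 -0.88] Ftool [-0.87  0.    0.88] M [-0.028 -0.01   0.015] w 0.09
```

View pics/w17z.png

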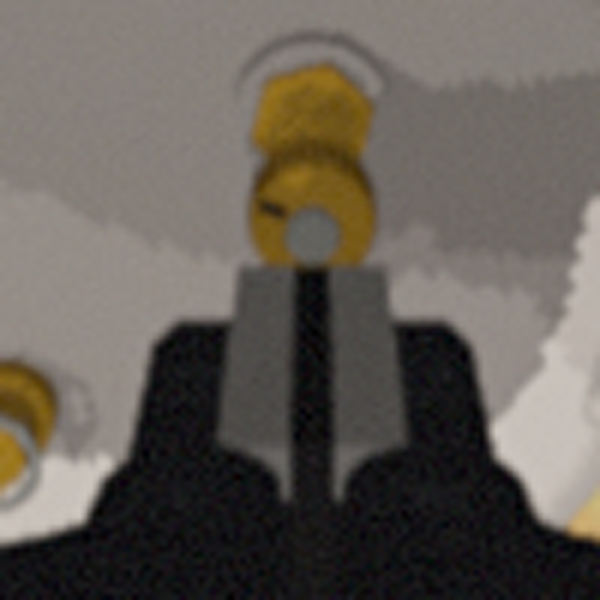

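View pics/s17.png

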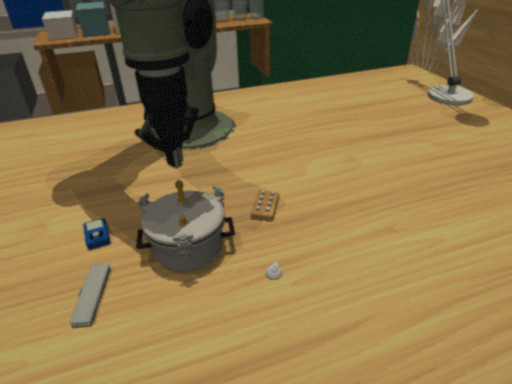

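Run:
```python
from h import *
Rt=np.array([[0,-.96431,-.26477],[1,0,0],[0,-.26477,.96431]]);c=bot.camera_info("wrist")
def ang(f,box,p,yaw,z):
    im=cv2.imread(f); 
    co=np.array([67.03,0,-143.2]);a=np.radians(yaw);Rm=np.array([[np.cos(a),np.sin(a),0],[np.sin(a),-np.cos(a),0],[0,0,-1]])
    d=Rm@Rt@np.array([(box[0]-c['cx'])/c['fx'],(box[1]-c['cy'])/c['fy'],1]);o=Rm@co+p
    X=o+d*(z-o[2])/d[2]; v=X[:2]-[519.57,-104.55]; return X.round(2),np.degrees(np.arctan2(v[1],v[0])),np.hypot(*v)
print(ang("pics/w3.png",(247.1,214.8),np.array([521.29,-103.88,180.26]),-39.44,141.3))
print(ang("pics/w3.png",(245+.0,214.2),np.array([519.6,-104.51,181.04]),-144.64,144.8))
print(ang("",(200+272/6,180+209/6),np.array([519.4,-104.6,180.3]),-144.64,144.8))
```

```text
(array([ 523.31, -101.57,  141.3 ]), np.float64(38.51278086952812), np.float64(4.784340539012682))
(array([ 520.93, -109.02,  144.8 ]), np.float64(-73.10752683369466), np.float64(4.676474292840257))
(array([ 520.74, -108.81,  144.8 ]), np.float64(-74.63674938468124), np.float64(4.4179823884660925))[ WARN:0@0.051] global loadsave.cpp:275 findDecoder imread_(''): can't open/read file: check file path/integrity
```

```bash
python3 -c "
from h import *
print(bot.finish_job())"
```

```text
the job is handed in; nothing more can be done
None
```

The nut is unscrewed to its upper stop and the valve tip was pressed fully in for about two seconds. The tip has sprung back, and the job was handed in at about 22.8 s on the clock.

- **Nut:** I gripped it and turned it anticlockwise in one stroke, raising the tool with the thread. At about 246° the wrist torque rose and the pads slipped, which I took as the upper stop. The index mark on the nut gives about 248° of turn in the pictures. With the unknown starting angle, that agrees with the 252° stop.
- **Pressing:** With the fingers shut, I felt the tip at a height of about 149.3 mm and pressed down to 145.8 mm. That is 3.5 mm, the nut's full rise. At the hard stop I read 8 to 9 N and held it there from about 19.9 to 21.9 s, then lifted straight up. No reading passed 12 N, though I only have readings between moves.
- **Last checks:** The final pictures show the tip out, the nut's mark unmoved, and the other items in the same places in the scene view. The gripper stands clear, about 31 mm above the tip.

**Less clean points:**
- When I first gripped, the measured opening fell to about 11 mm on a 14 mm nut. I eased the grip and raised it 4 mm in case it was catching the stem or collar.
- That regrip pushed down on the still-locked nut with 6.8 N for a moment.
- A last 3° turn to confirm the stop made the pads slip about 0.5 mm sideways, with about 4 N of side force on the valve, before I let go.

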